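Thread a ring current sensor along a bent bus rod to its stop

TASK

Take the black ring sensor with the yellow grip tab out of its blue tray, thread it over the free end of the bent copper rod on the open amplifier chassis and slide it round both corners, without forcing it, until it is up against the white stop disc. Let go and leave it hanging on the rod there, tab up; leave the meter, screwdriver, jar and heat sink where they are.

Things in the scene. Friction and masses are not known exactly. Their poses are not given: they have to be found in the camera images.
- sensor: Loose ring current sensor, 80 to 140 g, standing on its foot in a blue tray. Black ring 46 mm outside, hole 22 mm, 16 mm thick along the hole. Origin: centre of the foot's underside; z up through the tab; x along the hole (both ways alike); y across. Hole centre at z = 26.5 mm. Foot 24 (x) by 36 (y) by 5 mm. Overall height 81 mm.
- sensor_eye (a point): Centre of the sensor's hole; axes as sensor. Left on the rod, the sensor hangs tab up of itself with this point about 7 mm below the rod's axis.
- chassis: Open amplifier chassis, fixed: tray 240 by 240 mm, red front panel on its +x side, all below 50 mm except rod and grey block. Origin: on the bench, below the rod's middle. A rigid 8 mm copper rod runs level, axis 100 mm up, as a Z in plan: 75 mm along +y to corner 1, 100 mm along +x to corner 2, 80 mm along +y to the stop. 90 degree bends, 25 mm radius to the axis.
- rod_end (a point): Tip of the rod's free end, on its axis; chassis (-50, -85, 100) mm; axes as chassis; the rod runs from here along +y. Only the stop end is held: nothing supports the rod in between.
- rod_corner1 (a point): Where the axes of the first and second legs would meet (the bend cuts inside it); chassis (-50, -10, 100) mm; axes as chassis.
- rod_corner2 (a point): Where the axes of the second and third legs would meet (the bend cuts inside it); chassis (50, -10, 100) mm; axes as chassis.
- rod_stop (a point): Centre of the near face of the white stop disc (32 mm diameter, 6 mm thick, square to the rod), on the rod's axis; chassis (50, 70, 100) mm; axes as chassis. The grey terminal block, 32 wide and 110 mm high, starts 14 mm past this face. The seated sensor's hole centre is 8 mm before this face.
- tray_a: Blue parts tray, fixed, 100 by 100 mm, 22 mm high, wall 4 mm; holds the sensor. Origin: centre of its underside.
- tray_b: Blue parts tray like the other, fixed; holds the heat sink. Origin: centre of its underside.
- heatsink: Bystander: finned aluminium heat sink 40 by 36 by 27 mm, loose in tray_b. Origin: centre of its underside.
- meter: Bystander: grey handheld meter lying on its back, 150 (x) by 75 (y) by 34 mm. Origin: centre of its underside.
- screwdriver: Bystander: screwdriver lying on the bench along its x axis, about 200 mm. Origin: on its underside near the middle.
- jar: Bystander: small jar with a white cap, 52 mm diameter, 45 mm high. Origin: centre of its underside.
- sensor_tab (a point): Middle of the sensor's yellow grip tab, 65 mm above the foot's underside; axes as sensor. The tab is 16 (x) by 18 (y) mm, clear of the ring from 49.5 to 81 mm above the underside: pinch it across its 18 mm (y).
Not all that is in view belongs to the job. There is more than one size of the sensor; the one meant has the size given above.

How it is judged:
By the outcome, as a careful person would: the job done as asked, in the order asked, and still so for the second after the job is handed in, with the robot touching nothing.
It also fails if it takes over 56 s, if anything falls off the work surface, if the arm or the gripper's body presses on something with over 40 N, if the wrist force passes 120 N, or if a joint passes its speed limit or range.

ROBOT

A 7-joint arm with a two-finger parallel gripper is mounted at the origin on the work surface. World frame = base frame: x ahead of the robot, y to its left, z up, the work surface at z = 0. Lengths are in mm, angles in rad, forces in N, time in s.
With the tool pointing down it reaches from about 375 to 925 mm from the base axis. Payload 3.1 kg.
Tool frame: the origin (TCP) lies at the very end of the fingers, on their centre line; the grasp point (between the pads) lies behind it (robot.grip_depth is the z of the grasp point in the tool frame, in mm); z points along the fingers, y is the direction in which the jaws open and shut (so a half turn about z gives the same grasp; the last joint's range is limited). The gripper opens to 85 mm and grips with 20 to 120 N. Pads are 22 mm wide; open, the fingers measure 114 mm over their backs; the gripper's body (76 mm by 85 mm) begins 54 mm behind the grasp point. The pads swing forward as they close: fully open they stand 13 mm farther back than shut.
Start: joints at [-1.289, 0.383, 0.044, 1.598, -0.018, 1.161, -0.05], TCP at [240.956, 603.691, 231.269] pointing down, gripper open.
Joint ranges: [-2.61, 2.61], [-0.41, 2.15], [-1.48, 1.57], [0, 2.5], [-1.57, 4.71], [0.05, 1.97], [-2.85, 2.85]. Speed limits (rad/s): [2.79, 2.79, 3.14, 3.14, 3.14, 3.14, 3.14].

INTERFACE

Orientations are given as a rotation vector (axis times angle).
In Python, from station import robot gives the robot as it stands.
- The arm moves only by the tool step_arm, never from a script. Its argument "steps" is a list of rows, each a list of 5 numbers: the shift along the tool's x, y, z in cm, then the turn about the tool's z in degrees, then the opening, from -1 (shut) to 1 (fully open), so that 0 is half open. A call has 1 to 12 rows; each row shifts and turns the pose as measured when the row begins, along the tool's axes as they then stand; what a row does not reach is not made up. A row lasts 1/8 s, in which the tool goes at most 62.5 mm and 10.7 degrees, less where a joint would pass 70% of its speed; a pose out of reach is approached as far as the arm can. A call with a gripper value outside its range is refused whole. The fingers move at their own pace and stop on an object; "newtons" is the grip in N (left out, the last holds). Time passes only in rows, so rows that do not move let the fingers close. It gives the time, the measured TCP pose, the force and the opening at its end, in the units of the state.
- robot.state(): the state, without advancing time (a new reading comes with each control period).
- robot.read_camera(name): name is "scene" or "side" or "wrist"; returns a dict with "color" (400x640x3 uint8, red, green, blue), "fx", "fy", "cx", "cy" (pixels), "position" and "rotation" of the camera in the world. Camera axes: x right, y down, z forward; pixel columns grow to the right and rows downward; lengths in mm; the calibration is good to about 2 mm. A picture is of the moment at which its call begins. There is no depth.
- robot.close_job(): hands the job in, once; it reports no verdict.
The state is a dict: "clock": time; "qpos": joint angles; "joint_vel": joint speeds; "tau": joint torques, N m; "position": TCP position; "eef_rot": TCP orientation; "contact_force": force on the tool from outside, world axes, zero at the start; "ft_torque": the same for the moment, N m; "finger_gap": finger opening in mm.
Only numpy, scipy, OpenCV 4.12 (cv2) and the standard library are available. Lean on these libraries where they do the work, as an engineer would, in place of code of your own. Each camera call takes 0.05 s, during which the arm holds its last target.

## Working session

There is one attempt and no reset: what is moved stays moved. The work goes in short steps, Python scripts to look and compute and a tool call to move; the robot and the scene stay as the last step left them, time stands still between calls to the robot, and variables do not carry over. Pictures are saved under pics/ and viewed, and the job is handed in when it is done.

Besides the shell and the picture viewer there is one more tool, called after "Emit:" by a JSON object that holds its "method" and its "body". step_arm: Moves the arm, as the interface text tells. Its arguments: {"type":"object","properties":{"steps":{"type":"array","items":{"type":"array","items":{"type":"number"}}},"newtons":{"type":"number"}},"required":["steps"]}

```bash
mkdir -p pics; ls; cat > h.py <<'E'
import numpy as np, cv2
from scipy.spatial.transform import Rotation as R
from station import robot
def grab(n,fn):
    c=robot.read_camera(n); cv2.imwrite('pics/'+fn,c['color'][:,:,::-1]); 
    np.savez('pics/'+fn+'.npz',**{k:np.array(c[k]) for k in c}); return c
def load(fn): return dict(np.load('pics/'+fn+'.npz'))
def rot(c):
    r=np.array(c['rotation']); return r if r.shape==(3,3) else R.from_rotvec(r).as_matrix()
def onz(c,u,v,z):
    d=rot(c)@np.array([(u-c['cx'])/c['fx'],(v-c['cy'])/c['fy'],1.]); p=np.array(c['position'])
    return p+d*(z-p[2])/d[2]
def proj(c,X):
    q=rot(c).T@(np.array(X,float)-c['position']); return np.array([c['fx']*q[0]/q[2]+c['cx'],c['fy']*q[1]/q[2]+c['cy']])
E
python3 - <<'E'
from h import *
print(robot.state(), robot.grip_depth)
for n in ['scene','side','wrist']:
    c=grab(n,n+'0.png'); print(n,c['position'],c['rotation'],c['fx'],c['cx'],c['cy'])
E
```

```text
pics
{'clock': 0.0, 'qpos': array([-1.28877871,  0.38386045,  0.04384927,  1.59958287, -0.01791201,
        1.16119577, -0.04992517]), 'joint_vel': array([-0.00073157, -0.00130413, -0.00119208,  0.00152811,  0.00090676,
        0.00165604, -0.00041074]), 'tau': array([-4.23235197e-04, -4.33454311e+01,  1.02434244e+00, -2.49511063e+01,
        1.05918513e-02,  1.12530901e-02,  2.32568584e-05]), 'position': array([240.64855765, 602.79199876, 229.8668405 ]), 'eef_rot': array([-0.59291244, -3.08476146,  0.00412844]), 'contact_force': array([ 0.52658813,  0.24976623, -0.22760294]), 'ft_torque': array([0.01083803, 0.01777151, 0.01680095]), 'finger_gap': 85.40226447085162} -18.700000000000003
scene [ 983.67178262  745.11927033 1305.91021791] [-0.89409594 -2.69056718  0.86482567] 481.3874482122608 313.47455184383796 196.55380312095681
side [ 329.77580508 -909.43586714  686.70418672] [-2.14060593  0.16976734 -0.09789691] 450.73193853034786 325.24579345648726 193.21351939120353
wrist [166.14686372 633.42554657 371.23102899] [2.37091188 1.6064896  0.25658752] 304.43634102592915 318.3680912295419 196.02961007082038
```

View pics/scene0.png

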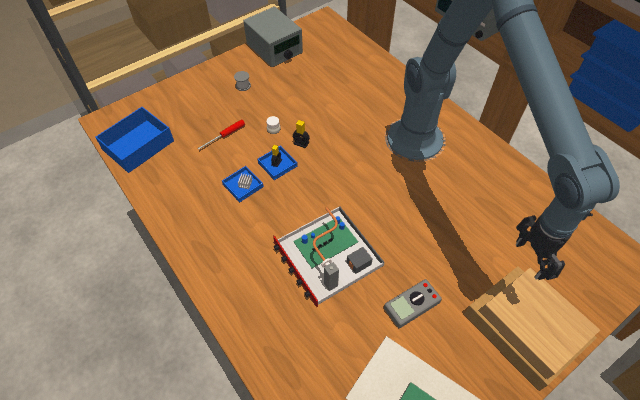

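View pics/side0.png

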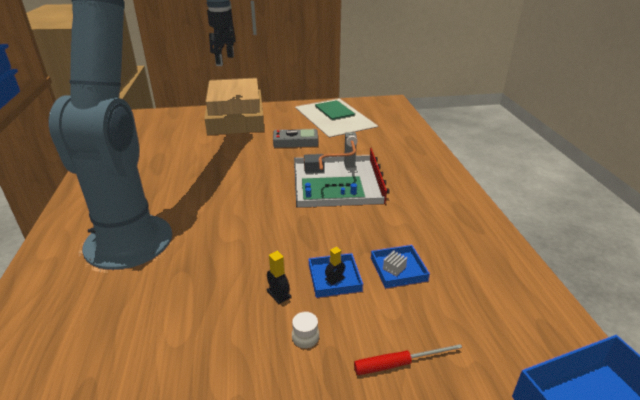

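View pics/wrist0.png

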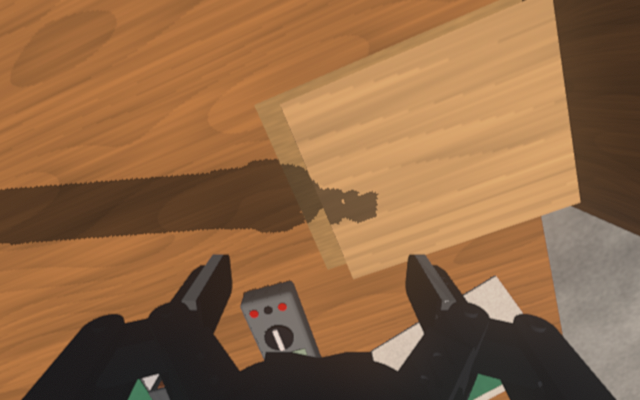

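The sensor sits in its tray at scene (277,155) and side (335,265). A larger lookalike stands outside the tray at scene (301,135). The chassis is at scene (328,255). I'll zoom in next.

```bash
python3 - <<'E'
from h import *
def z(fn,x0,y0,w,h,s,o):
    im=cv2.imread('pics/'+fn)[y0:y0+h,x0:x0+w]; cv2.imwrite('pics/'+o,cv2.resize(im,None,fx=s,fy=s,interpolation=cv2.INTER_CUBIC))
z('scene0.png',215,110,100,100,6,'s0a.png')
z('scene0.png',265,195,130,115,5,'s0b.png')
z('side0.png',250,230,190,80,4,'d0a.png')
z('side0.png',280,120,120,90,6,'d0b.png')
c=load('scene0.png')
print(onz(c,277,165,5), onz(c,242,183,5))
E
```

```text
[ 470.70547932 -193.18822559    5.        ] [ 609.36800919 -199.82777589    5.        ]
```

View pics/s0a.png

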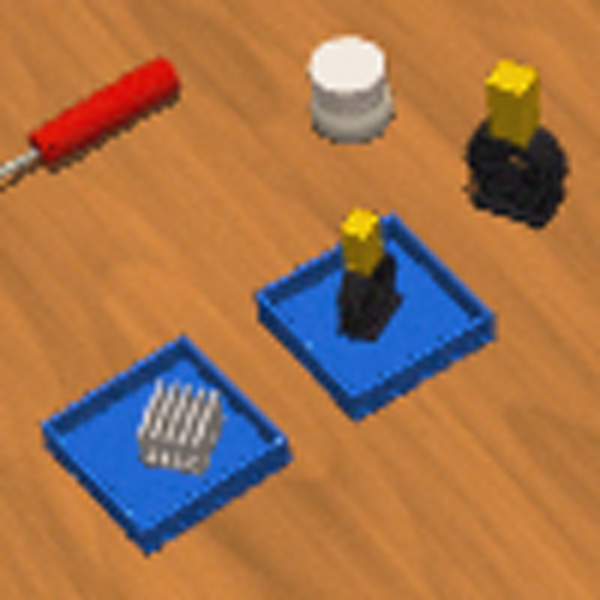

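View pics/s0b.png

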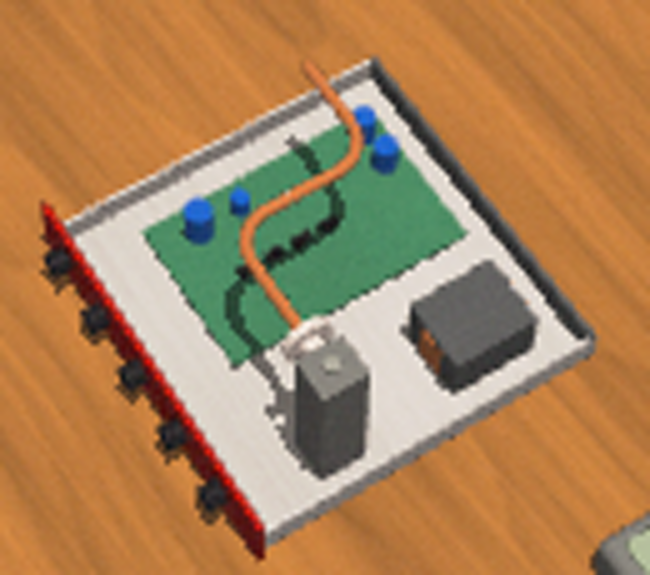

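View pics/d0a.png

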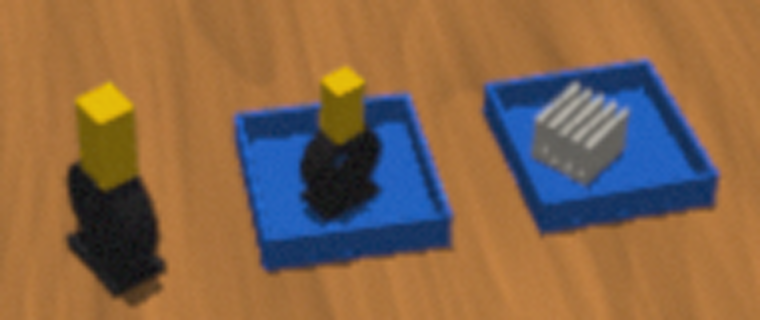

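View pics/d0b.png

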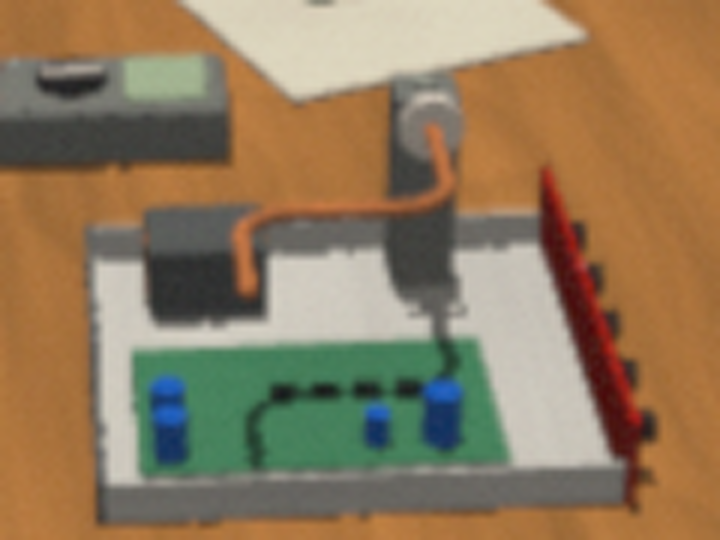

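```bash
cat > fit.py <<'E'
from h import *
from scipy.optimize import least_squares
from scipy.ndimage import distance_transform_edt
def model():
    P=[];r=25
    for y in np.arange(-85,-35,1.): P.append((-50,y))
    for a in np.linspace(0,np.pi/2,30): P.append((-25-r*np.cos(a),-35+r*np.sin(a)))
    for x in np.arange(-25,25,1.): P.append((x,-10))
    for a in np.linspace(0,np.pi/2,30): P.append((25+r*np.sin(a),15-r*np.cos(a)))
    for y in np.arange(15,70,1.): P.append((50,y))
    return np.array(P)
M=model()
def w(p): 
    c,s=np.cos(p[2]),np.sin(p[2]); return np.c_[p[0]+c*M[:,0]-s*M[:,1],p[1]+s*M[:,0]+c*M[:,1],np.full(len(M),100.)]
def mask(c,box):
    h=cv2.cvtColor(c['color'],cv2.COLOR_RGB2HSV); m=((h[...,0]<16)&(h[...,1]>110)&(h[...,2]>70)).astype(np.uint8)
    k=np.zeros_like(m);x,y,a,b=box;k[y:y+b,x:x+a]=m[y:y+b,x:x+a];return k
if __name__=='__main__':
    cs=[load('scene0.png'),load('side0.png')]
    ms=[mask(cs[0],(290,210,50,60)),mask(cs[1],(316,137,42,34))]
    cv2.imwrite('pics/m.png',np.hstack(ms)*255)
    pts=[]
    for m in ms:
        n,l,st,_=cv2.connectedComponentsWithStats(m); print(st[1:,4]); k=1+np.argmax(st[1:,4]); ys,xs=np.nonzero(l==k); pts.append(np.c_[xs,ys])
    def res(p):
        X=w(p);o=[]
        for c,q in zip(cs,pts):
            U=np.array([proj(c,x) for x in X]); D=np.linalg.norm(U[:,None]-q[None],axis=2)
            o+=[D.min(1),D.min(0)*.7]
        return np.concatenate(o)
    g=onz(cs[0],328,245,100); best=None
    for y0 in (-.3,0,.3):
        s=least_squares(res,[g[0],g[1],y0],loss='soft_l1',x_scale=[10,10,.1],diff_step=1e-4)
        print(s.x,s.cost)
        if best is None or s.cost<best.cost: best=s
    for c,q in zip(cs,pts): print(proj(c,w(best.x)[0]),proj(c,w(best.x)[-1]))
    def tri(uv):
        A=[];b=[]
        for c,(u,v) in zip(cs,uv):
            d=rot(c)@np.array([(u-c['cx'])/c['fx'],(v-c['cy'])/c['fy'],1.]);d/=np.linalg.norm(d);Q=np.eye(3)-np.outer(d,d);A.append(Q);b.append(Q@c['position'])
        return np.linalg.lstsq(np.vstack(A),np.concatenate(b),rcond=None)[0]
    print('tabtop',tri([(275.2,146.3),(336,248.7)]),onz(cs[0],275.2,146.3,84),onz(cs[1],336,248.7,84))
    # tray A corners (outer top)
    for (u,v) in [(257,297),(392,218),(495,320),(357,408)]: print('trayA',onz(cs[0],215+u/6,110+v/6,22))
E
python3 fit.py
```

```text
[627  21   2]
[665]
[540.12929262 174.36757976   0.81606665] 6758.267952187931
[540.13365906 174.38084426   0.81604012] 6758.266919321804
[540.14197856 174.36787016   0.81620539] 6758.265999539352
[298.70593098 216.82005836] [347.6694809  251.13687095]
[353.95051919 170.48687001] [326.24660343 141.28079174]
tabtop [ 465.67431672 -205.31528471   87.07263548] [ 461.35806262 -207.1221963    84.        ] [ 469.08357797 -203.20239433   84.        ]
trayA [ 516.71744456 -241.5141554    22.        ]
trayA [ 420.4607409 -244.3055097   22.       ]
trayA [ 416.97430747 -144.35600652   22.        ]
trayA [ 515.65125636 -139.26382242   22.        ]
```

View pics/m.png

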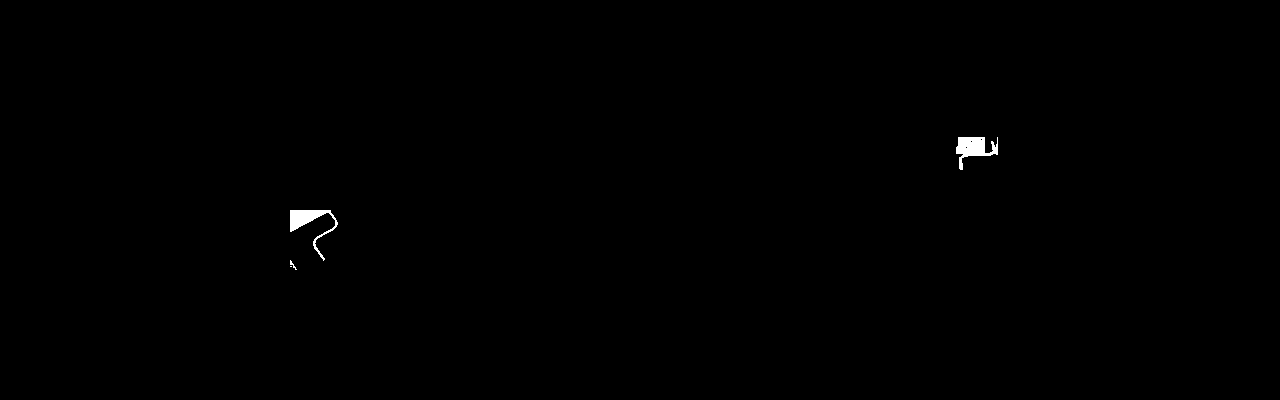

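```bash
cat > fit2.py <<'E'
from fit import *
cs=[load('scene0.png'),load('side0.png')]
a=np.array([(311,68),(330,95),(347,120),(356,145),(345,165),(320,179),(290,192),(262,208),(248,232),(255,260),(275,293),(293,320)])/5.+[265,195]-.4
b=np.array([(247,288),(242,255),(246,228),(270,213),(300,212),(340,211),(380,209),(420,204),(444,190),(446,175),(437,148),(432,130)])/6.+[280,120]-.4
def res(p,ws=(1,1)):
    X=w(p)+np.array([0,0,p[3]] if len(p)>3 else [0,0,0]);o=[]
    for c,q,wt in zip(cs,(a,b),ws):
        U=np.array([proj(c,x) for x in X]); D=np.linalg.norm(U[:,None]-q[None],axis=2)
        o+=[D.min(0)*wt, (U[0]-q[0])*.7*wt]
    return np.concatenate(o)
g=onz(cs[0],328,245,100)
for ws in ((1,1),(1,0),(0,1)):
    s=least_squares(res,[g[0],g[1],0.],kwargs=dict(ws=ws),x_scale=[10,10,.1],diff_step=1e-4); print(s.x,s.cost)
    X=w(s.x); print('end',X[0])
E
python3 fit2.py; sed -i 's/diff_step=1e-4)/diff_step=1e-4)/' fit2.py
```

```text
[ 5.40094760e+02  1.80848749e+02 -8.66007056e-02] 3.8186916257705454
end [482.93027192 100.49191114 100.        ]
[ 5.38951677e+02  1.80024167e+02 -8.86447453e-02] 1.5725963644579581
end [481.62305599  99.78434397 100.        ]
[ 5.41424227e+02  1.82943154e+02 -8.69658871e-02] 0.46558308060740083
end [484.23039885 102.60719748 100.        ]
```

```bash
cat > go.py <<'E'
from h import *
def toolyaw(Rm): return np.degrees(np.arctan2(Rm[1,1],Rm[0,1]))  # direction of tool y
def cur():
    s=robot.state(); return np.array(s['position']),R.from_rotvec(s['eef_rot']).as_matrix(),s
def Rdown(yaw): # tool y dir at yaw deg, z down
    a=np.radians(yaw); y=np.array([np.cos(a),np.sin(a),0]); z=np.array([0,0,-1.]); return np.c_[np.cross(y,z),y,z]
def plan(way,n):
    """way: list of (x,y,z,yaw), n rows per segment; prints rows"""
    p,Rm,s=cur(); y=toolyaw(Rm); rows=[]
    for (t,k) in zip(way,n):
        tp=np.array(t[:3],float); dy=(t[3]-y+180)%360-180
        p0,y0=p,y
        for i in range(k):
            # go to the interpolated pose
            q=p0+(tp-p0)*(i+1)/k; yy=y0+dy*(i+1)/k
            d=Rdown(y).T@(q-p)/10; rows.append([*np.round(d,2),round(-(yy-y),1)]); p,y=q,yy
    for r in rows: print([float(v) for v in r])
def st():
    p,Rm,s=cur(); print('t',s['clock'],'p',p.round(1),'yaw',toolyaw(Rm).round(2),'tilt',Rm[:,2].round(3),'F',np.round(s['contact_force'],1),'q',np.round(s['qpos'],2),'gap',round(s['finger_gap'],1))
E
python3 - <<'E'
from go import *
st(); c=load('wrist0.png'); print(rot(c)[:,2], rot(c)[:,0])
p,Rm,s=cur(); print(Rm.T@rot(c), Rm.T@(c['position']-p))
plan([(390,200,235,15),(425,-255,235,-24)],[8,8])
E
```

```text
t 0.15 p [240.7 603.  230.2] yaw 68.25 tilt [-0.001 -0.002 -1.   ] F [ 0.5 -0.3  0.1] q [-1.29  0.38  0.04  1.6  -0.02  1.16 -0.05] gap 85.4
[ 0.29154523 -0.1189583  -0.94913134] [ 0.3710509   0.9286094  -0.00241029]
[[-4.76543478e-04 -9.49179504e-01 -3.14734875e-01]
 [ 9.99999850e-01 -3.67691468e-04 -4.05224240e-04]
 [ 2.68905215e-04 -3.14735021e-01  9.49179537e-01]] [  80.49274132    0.34709497 -141.09293445]
[-3.6, -3.99, -0.06, 6.7]
[-4.04, -3.54, -0.06, 6.7]
[-4.42, -3.05, -0.06, 6.7]
[-4.75, -2.52, -0.06, 6.7]
[-5.01, -1.95, -0.06, 6.7]
[-5.2, -1.36, -0.06, 6.7]
[-5.32, -0.75, -0.06, 6.7]
[-5.37, -0.12, -0.06, 6.7]
[-5.61, -1.05, 0.0, 4.9]
[-5.68, -0.57, 0.0, 4.9]
[-5.7, -0.08, 0.0, 4.9]
[-5.69, 0.4, 0.0, 4.9]
[-5.64, 0.88, 0.0, 4.9]
[-5.54, 1.36, 0.0, 4.9]
[-5.4, 1.82, 0.0, 4.9]
[-5.23, 2.28, 0.0, 4.9]
```

```bash
python3 - <<'E'
from go import *
plan([(500,150,270,15)],[10])
E
```

```text
[-4.09, -3.25, -0.4, 5.3]
[-4.37, -2.85, -0.4, 5.3]
[-4.62, -2.43, -0.4, 5.3]
[-4.82, -2.0, -0.4, 5.3]
[-4.99, -1.54, -0.4, 5.3]
[-5.11, -1.07, -0.4, 5.3]
[-5.19, -0.59, -0.4, 5.3]
[-5.22, -0.11, -0.4, 5.3]
[-5.21, 0.38, -0.4, 5.3]
[-5.15, 0.86, -0.4, 5.3]
```

Emit:
{"method": "step_arm", "body": {"steps": [[-4.1,-3.2,-0.4,5.3,1],[-4.4,-2.8,-0.4,5.3,1],[-4.6,-2.4,-0.4,5.3,1],[-4.8,-2.0,-0.4,5.3,1],[-5.0,-1.5,-0.4,5.3,1],[-5.1,-1.1,-0.4,5.3,1],[-5.2,-0.6,-0.4,5.3,1],[-5.2,-0.1,-0.4,5.3,1],[-5.2,0.4,-0.4,5.3,1],[-5.1,0.9,-0.4,5.3,1],[0,0,0,0,1]]}}

```text
clock: 1.52
position: [501.8, 134.1, 268.1]
eef_rot: [-1.943, -2.469, 0.009]
contact_force: [-0.5, 0.1, -0.1]
finger_gap: 85.5
```

```bash
python3 - <<'E'
from go import *
st(); grab('wrist','w1.png')
E
```

```text
t 1.525 p [501.8 134.1 268.1] yaw 13.59 tilt [-0.004 -0.004 -1.   ] F [-0.5  0.1 -0.1] q [-0.79  0.1   0.48  1.88 -0.05  1.17 -0.05] gap 85.5
```

View pics/w1.png

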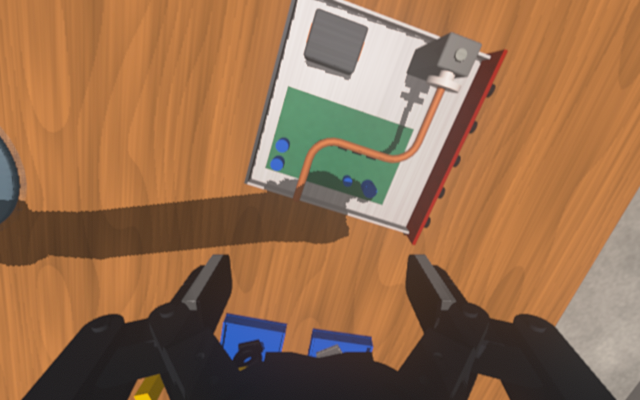

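The wrist view shows the whole rod: the free end near (301,196), the corners near (318,143) and (412,158), and the stop disc at (443,80).

```bash
python3 - <<'E'
from h import *
im=cv2.imread('pics/w1.png')[70:210,280:465]; cv2.imwrite('pics/w1z.png',cv2.resize(im,None,fx=4,fy=4,interpolation=cv2.INTER_CUBIC))
E
```

```text
(no output)
```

View pics/w1z.png

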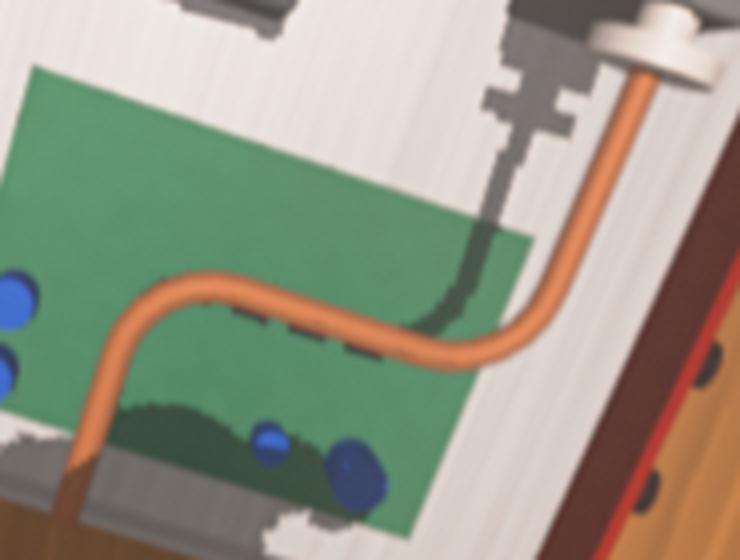

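```bash
cat > fit3.py <<'E'
from fit import *
cs=[load('scene0.png'),load('side0.png'),load('w1.png')]
a=np.array([(311,68),(330,95),(347,120),(356,145),(345,165),(320,179),(290,192),(262,208),(248,232),(255,260),(275,293),(293,320)])/5.+[265,195]-.4
b=np.array([(247,288),(242,255),(246,228),(270,213),(300,212),(340,211),(380,209),(420,204),(444,190),(446,175),(437,148),(432,130)])/6.+[280,120]-.4
d=np.array([(65,518),(83,455),(101,400),(125,335),(160,298),(210,286),(270,300),(330,318),(390,338),(450,355),(505,340),(545,300),(575,235),(610,160),(645,75)])/4.+[280,70]-.4
def res(p,ws=(1,1,1)):
    X=w(p);o=[]
    for c,q,wt in zip(cs,(a,b,d),ws):
        U=np.array([proj(c,x) for x in X]); D=np.linalg.norm(U[:,None]-q[None],axis=2)
        o+=[D.min(0)*wt, (U[0]-q[0])*.7*wt]
    return np.concatenate(o)
for ws in ((1,1,1),(1,0,0),(0,1,0),(0,0,1)):
    s=least_squares(res,[540,180,-.087],kwargs=dict(ws=ws),x_scale=[10,10,.1],diff_step=1e-4); print(ws,s.x,s.cost)
    X=w(s.x); print('end',X[0],'stop',X[-1]); print(proj(cs[2],X[0]),d[0])
E
python3 fit3.py
python3 - <<'E'
from go import *
plan([(425,-255,240,-24)],[10])
E
```

```text
(1, 1, 1) [ 5.39979683e+02  1.81613016e+02 -7.85505958e-02] 7.029250469993043
end [483.46392156 100.7986063  100.        ] stop [595.23992601 246.47676125 100.        ]
[294.78283631 201.20526105] [295.85 199.1 ]
(1, 0, 0) [ 5.38835488e+02  1.79807548e+02 -8.58139218e-02] 1.5784717926158487
end [481.73424117  99.40575939 100.        ] stop [594.56539584 244.26821324 100.        ]
[292.94315521 202.03099404] [295.85 199.1 ]
(0, 1, 0) [ 5.41813379e+02  1.83335464e+02 -8.59291614e-02] 0.4721246453590829
end [484.70286707 102.94025579 100.        ] stop [597.55071489 247.78970606 100.        ]
[296.32816721 199.63798359] [295.85 199.1 ]
(0, 0, 1) [ 5.39941313e+02  1.81792758e+02 -7.50797155e-02] 2.6056882441795954
end [483.7063895  100.78267658 100.        ] stop [594.97609025 246.84791439 100.        ]
[294.99967144 201.2689211 ] [295.85 199.1 ]
[-3.63, -1.67, 0.28, 3.8]
[-3.73, -1.43, 0.28, 3.8]
[-3.81, -1.18, 0.28, 3.8]
[-3.88, -0.93, 0.28, 3.8]
[-3.94, -0.67, 0.28, 3.8]
[-3.97, -0.41, 0.28, 3.8]
[-3.99, -0.14, 0.28, 3.8]
[-3.99, 0.12, 0.28, 3.8]
[-3.97, 0.38, 0.28, 3.8]
[-3.94, 0.65, 0.28, 3.8]
```

Emit:
{"method": "step_arm", "body": {"steps": [[-3.6,-1.7,0.3,3.8,1],[-3.7,-1.4,0.3,3.8,1],[-3.8,-1.2,0.3,3.8,1],[-3.9,-0.9,0.3,3.8,1],[-3.9,-0.7,0.3,3.8,1],[-4.0,-0.4,0.3,3.8,1],[-4.0,-0.1,0.3,3.8,1],[-4.0,0.1,0.3,3.8,1],[-4.0,0.4,0.2,3.8,1],[-3.9,0.7,0.2,3.8,1],[0,0,0,0,1]]}}

```text
clock: 2.95
position: [410.8, -268.8, 237.4]
eef_rot: [-2.658, -1.665, 0.002]
contact_force: [-0.4, -1.0, 0.2]
finger_gap: 85.6
```

```bash
python3 - <<'E'
from go import *
st(); grab('wrist','w2.png')
E
```

```text
t 2.95 p [ 410.8 -268.8  237.4] yaw -25.86 tilt [-0.004  0.004 -1.   ] F [-0.4 -1.   0.2] q [-0.36  0.08  0.91  1.99 -0.07  1.1   0.13] gap 85.6
```

View pics/w2.png

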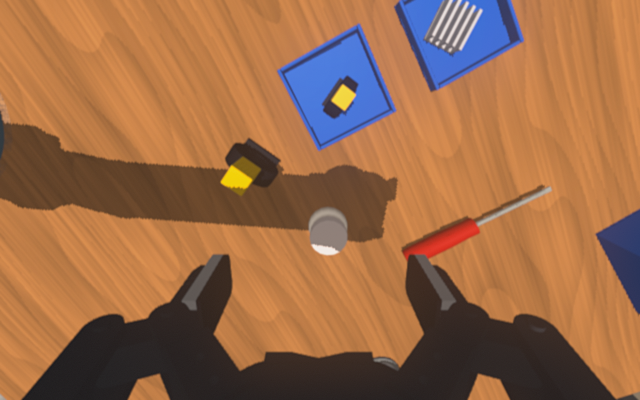

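The sensor is seen from above at (342,97) in its tray, and the larger decoy is at (250,165). I'll zoom in to get its yaw.

```bash
python3 - <<'E'
from h import *
im=cv2.imread('pics/w2.png')[60:130,300:390]; cv2.imwrite('pics/w2z.png',cv2.resize(im,None,fx=8,fy=8,interpolation=cv2.INTER_CUBIC))
E
```

```text
(no output)
```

View pics/w2z.png

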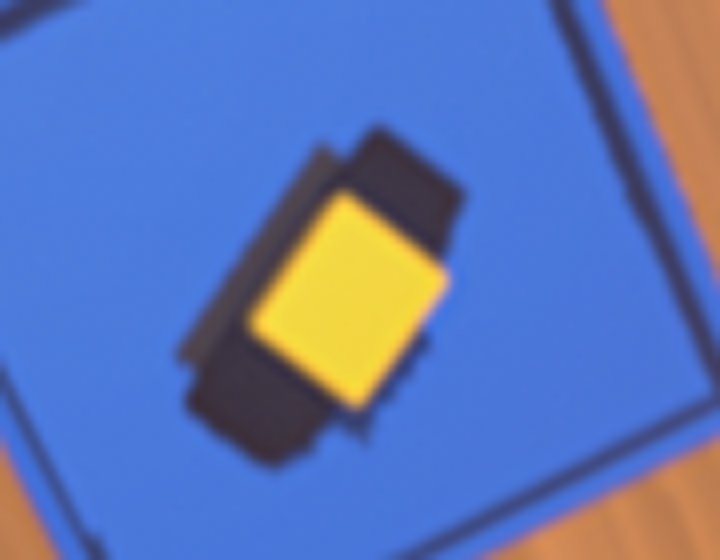

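```bash
python3 - <<'E'
from go import *
c=load('w2.png'); cs=load('scene0.png'); cd=load('side0.png')
Z=[(345,190),(450,275),(357,410),(245,325)]
P=np.array([onz(c,300+u/8-.45,60+v/8-.45,85) for u,v in Z]); print(P.round(1))
for i in range(4):
    d=P[(i+1)%4]-P[i]; print(np.linalg.norm(d).round(1),np.degrees(np.arctan2(d[1],d[0])).round(1))
m=P.mean(0); print('centre',m, proj(cs,m),proj(cd,m))
E
```

```text
[[ 470.2 -195.7   85. ]
 [ 477.2 -209.3   85. ]
 [ 461.5 -218.2   85. ]
 [ 453.8 -204.    85. ]]
15.3 -62.6
18.1 -150.4
16.2 118.4
18.3 26.7
centre [ 465.70794966 -206.7996969    85.        ] [274.15552488 146.7512801 ] [334.70823854 249.60676626]
```

```bash
python3 - <<'E'
from go import *
c=load('w2.png'); cs=load('scene0.png')
print(onz(c,238,180,105),onz(cs,300.5,123,105), onz(c,255,165,0))
plan([(465.6,-206.5,130,28.5)],[8])
E
```

```text
[ 345.86523121 -230.1980187   105.        ] [ 341.91757039 -226.23743202  105.        ] [ 336.51504252 -235.60678023    0.        ]
[0.97, 0.28, 1.34, -6.8]
[0.93, 0.4, 1.34, -6.8]
[0.88, 0.5, 1.34, -6.8]
[0.81, 0.6, 1.34, -6.8]
[0.74, 0.69, 1.34, -6.8]
[0.65, 0.78, 1.34, -6.8]
[0.55, 0.85, 1.34, -6.8]
[0.45, 0.91, 1.34, -6.8]
```

Emit:
{"method": "step_arm", "body": {"steps": [[1.0,0.3,1.3,-6.8,0],[0.9,0.4,1.3,-6.8,0],[0.9,0.5,1.3,-6.8,0],[0.8,0.6,1.3,-6.8,0],[0.7,0.7,1.3,-6.8,0],[0.6,0.8,1.3,-6.8,0],[0.6,0.8,1.3,-6.8,0],[0.5,0.9,1.3,-6.8,0],[0,0,0,0,0]]}}

```text
clock: 4.12
position: [466.4, -187.3, 129.3]
eef_rot: [-1.526, -2.732, -0.023]
contact_force: [-0.2, -0.2, 0.2]
finger_gap: 42.3
```

```bash
python3 - <<'E'
from go import *
st(); grab('wrist','w3.png'); plan([(465.6,-206.5,130,28.5)],[1]);plan([(465.6,-206.5,56,28.5)],[6])
E
```

```text
t 4.125 p [ 466.4 -187.3  129.3] yaw 31.63 tilt [-0.003  0.019 -1.   ] F [-0.2 -0.2  0.2] q [-0.28  0.28  0.66  2.06 -0.24  0.89  1.08] gap 42.3
[-1.51, -1.04, -0.0, 3.0]
[-0.25, -0.17, 1.23, 0.5]
[-0.25, -0.17, 1.23, 0.5]
[-0.26, -0.17, 1.23, 0.5]
[-0.26, -0.17, 1.23, 0.5]
[-0.26, -0.16, 1.23, 0.5]
[-0.26, -0.16, 1.23, 0.5]
```

View pics/w3.png

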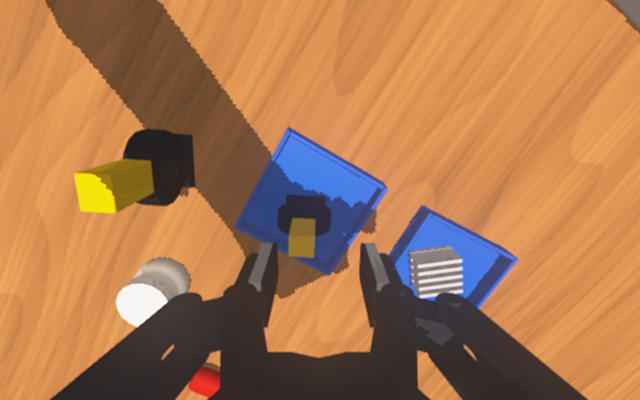

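```bash
python3 - <<'E'
from go import *
im=cv2.imread('pics/w3.png')[180:290,240:390]; cv2.imwrite('pics/w3z.png',cv2.resize(im,None,fx=5,fy=5,interpolation=cv2.INTER_CUBIC))
E
```

```text
(no output)
```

View pics/w3z.png

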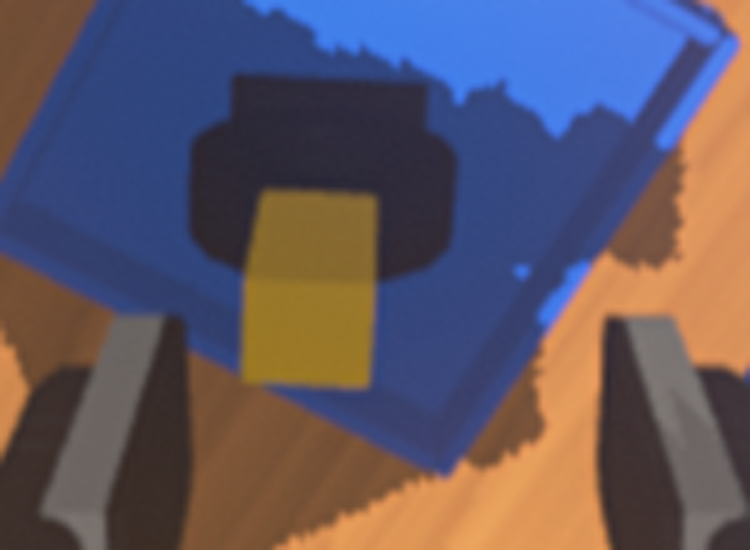

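```bash
python3 - <<'E'
from go import *
c=load('w3.png')
P=np.array([onz(c,240+u/5-.4,180+v/5-.4,85) for u,v in [(246,282),(375,282),(370,388),(240,384)]])
print(P.mean(0)); 
for i in range(4):
    d=P[(i+1)%4]-P[i]; print(np.linalg.norm(d).round(1),np.degrees(np.arctan2(d[1],d[0])).round(1))
E
```

```text
[ 465.54948401 -206.55137828   85.        ]
17.3 31.4
15.9 -61.1
17.8 -150.6
15.3 116.9
```

Emit:
{"method": "step_arm", "body": {"steps": [[-0.8,-0.5,0,1.3,0],[-0.7,-0.5,0,1.3,0],[0,0,0,0,0]]}}

```text
clock: 4.55
position: [465.9, -208.8, 131.3]
eef_rot: [-1.602, -2.693, -0.024]
contact_force: [-0.5, 0.1, 0.6]
finger_gap: 42.5
```

```bash
python3 - <<'E'
from go import *
st(); plan([(465.6,-206.5,56.5,29)],[6])
E
```

```text
t 4.55 p [ 465.9 -208.8  131.3] yaw 28.51 tilt [ 0.001  0.017 -1.   ] F [-0.5  0.1  0.6] q [-0.25  0.29  0.68  2.04 -0.26  0.9   1.08] gap 42.5
[0.04, 0.01, 1.25, -0.1]
[0.04, 0.01, 1.25, -0.1]
[0.04, 0.01, 1.25, -0.1]
[0.04, 0.01, 1.25, -0.1]
[0.04, 0.01, 1.25, -0.1]
[0.04, 0.01, 1.25, -0.1]
```

Emit:
{"method": "step_arm", "body": {"steps": [[0,0,1.3,0,0],[0,0,1.2,0,0],[0,0,1.2,0,0],[0,0,1.2,0,0],[0,0,1.2,0,0],[0,0,1.1,0,0],[0,0,0,0,0]]}}

```text
clock: 5.42
position: [464.8, -206.8, 52.9]
eef_rot: [-1.601, -2.69, -0.023]
contact_force: [-0.3, 0.7, -0.1]
finger_gap: 42.6
```

```bash
python3 - <<'E'
from go import *
st(); plan([(465.6,-206.5,56.5,29)],[1])
E
```

```text
t 5.425 p [ 464.8 -206.8   52.9] yaw 28.49 tilt [-0.002  0.018 -1.   ] F [-0.3  0.7 -0.1] q [-0.18  0.43  0.61  2.08 -0.38  0.75  1.18] gap 42.6
[-0.01, 0.09, -0.36, -0.5]
```

Emit:
{"method": "step_arm", "body": {"steps": [[0,0.1,-0.4,0,0],[0,0,0,0,0],[0,0,0,0,-1],[0,0,0,0,-1],[0,0,0,0,-1],[0,0,0,0,-1],[0,0,0,0,-1],[0,0,0,0,-1]], "newtons": 50}}

```text
clock: 6.42
position: [466.8, -206.8, 58.4]
eef_rot: [-1.602, -2.692, -0.024]
contact_force: [0.6, -1.3, 0.3]
finger_gap: 16.9
```

```bash
python3 - <<'E'
from go import *
st(); grab('wrist','w4.png'); 
E
```

```text
t 6.425 p [ 466.8 -206.8   58.4] yaw 28.48 tilt [ 0.001  0.018 -1.   ] F [ 0.6 -1.3  0.3] q [-0.18  0.42  0.61  2.08 -0.38  0.76  1.17] gap 16.9
```

View pics/w4.png

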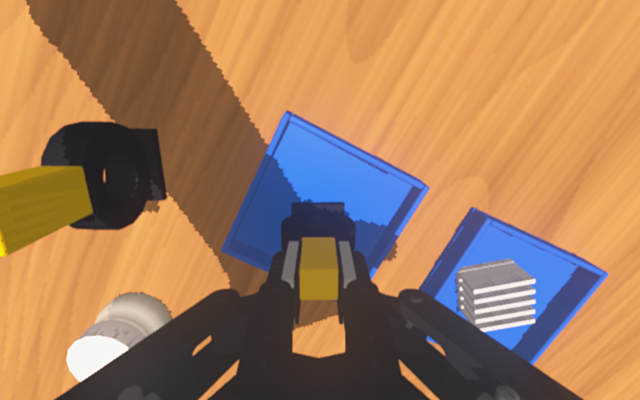

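Emit:
{"method": "step_arm", "body": {"steps": [[0,0,-1,0,-1],[0,0,-2,0,-1],[0,0,-2,0,-1],[0,0,-2,0,-1],[0,0,-2,0,-1],[0,0,-1,0,-1],[0,0,0,0,-1]]}}

```text
clock: 7.35
position: [466.3, -209.2, 164.0]
eef_rot: [-1.605, -2.692, -0.025]
contact_force: [-0.0, -0.1, -1.1]
finger_gap: 17.3
```

```bash
cat >> go.py <<'E'
CH=np.array([540.,181.7]); PSI=-0.080
def chw(x,y):
    c,s=np.cos(PSI),np.sin(PSI); return CH+np.array([c*x-s*y,s*x+c*y])
E
python3 - <<'E'
from go import *
st(); grab('side','d1.png'); print(chw(-50,-85)); a=chw(-50,-150); plan([(*a,165,-4.6)],[9])
im=cv2.imread('pics/d1.png')[180:310,250:440]; cv2.imwrite('pics/d1z.png',cv2.resize(im,None,fx=4,fy=4,interpolation=cv2.INTER_CUBIC))
E
```

```text
t 7.35 p [ 466.3 -209.2  164. ] yaw 28.39 tilt [ 0.001  0.018 -1.   ] F [-0.  -0.1 -1.1] q [-0.28  0.24  0.71  2.02 -0.21  0.96  1.04] gap 17.3
[483.3671657  100.96758966]
[2.33, 1.42, -0.02, 3.7]
[2.42, 1.26, -0.02, 3.7]
[2.49, 1.11, -0.02, 3.7]
[2.56, 0.94, -0.02, 3.7]
[2.62, 0.78, -0.02, 3.7]
[2.66, 0.61, -0.02, 3.7]
[2.69, 0.44, -0.02, 3.7]
[2.72, 0.27, -0.02, 3.7]
[2.73, 0.09, -0.02, 3.7]
```

View pics/d1z.png

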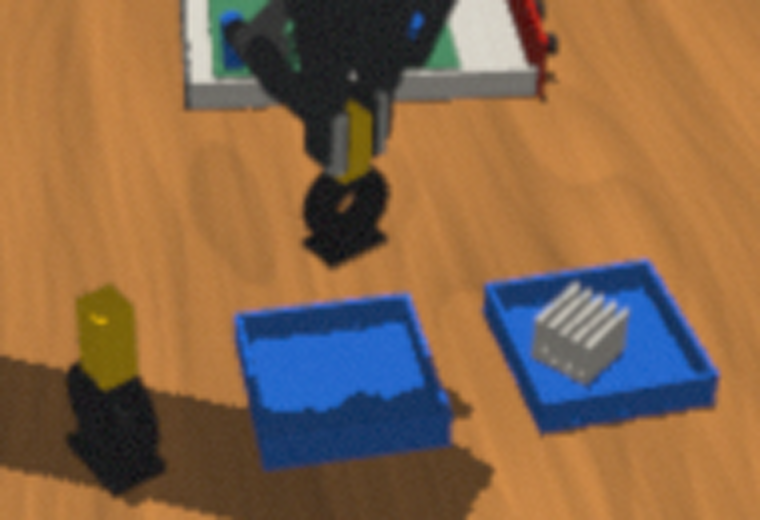

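The sensor is lifted upright in the jaws, and its hole is visible at (345,200) in the zoom. I'll move it to the approach point in front of the rod end.

Emit:
{"method": "step_arm", "body": {"steps": [[2.3,1.4,0,3.7,-1],[2.4,1.3,0,3.7,-1],[2.5,1.1,0,3.7,-1],[2.6,0.9,0,3.7,-1],[2.6,0.8,0,3.7,-1],[2.7,0.6,0,3.7,-1],[2.7,0.4,0,3.7,-1],[2.7,0.3,0,3.7,-1],[2.7,0.1,0,3.7,-1],[0,0,0,0,-1]]}}

```text
clock: 8.65
position: [473.2, 42.6, 157.9]
eef_rot: [-2.321, -2.084, 0.007]
contact_force: [-0.7, 0.1, -0.6]
finger_gap: 17.3
```

```bash
python3 - <<'E'
from go import *
st(); a=chw(-50,-135); plan([(*a,129,-4.6)],[4])
E
```

```text
t 8.65 p [473.2  42.6 157.9] yaw -6.14 tilt [-0.018  0.013 -1.   ] F [-0.7  0.1 -0.6] q [-0.74  0.16  0.63  2.09 -0.14  0.94 -0.14] gap 17.3
[0.23, 0.13, 0.72, -0.4]
[0.23, 0.13, 0.72, -0.4]
[0.23, 0.13, 0.72, -0.4]
[0.22, 0.13, 0.72, -0.4]
```

Emit:
{"method": "step_arm", "body": {"steps": [[0.2,0.2,0.7,-0.4,-1],[0.2,0.2,0.7,-0.4,-1],[0.2,0.2,0.7,-0.4,-1],[0.2,0.1,0.7,-0.4,-1],[0,0,0,0,-1]]}}

```text
clock: 9.28
position: [479.3, 46.4, 126.0]
eef_rot: [-2.294, -2.114, 0.014]
contact_force: [-0.2, 0.4, -1.3]
finger_gap: 16.9
```

```bash
python3 - <<'E'
from go import *
st()
for n in ('scene','side'):
    c=grab(n,n+'2.png')
    u=proj(c,[483,80,100]).astype(int); print(u)
    x0,y0=u[0]-60,u[1]-55
    im=c['color'][y0:y0+100,x0:x0+120,::-1]; print(x0,y0); cv2.imwrite('pics/'+n+'2z.png',cv2.resize(im,None,fx=6,fy=6,interpolation=cv2.INTER_CUBIC))
p,Rm,s=cur()
print('eye pred side',proj(load('side2.png'),p+Rm@[0.8,0,28]),'scene',proj(load('scene2.png'),p+Rm@[0.8,0,28]))
E
```

```text
t 9.275 p [479.3  46.4 126. ] yaw -4.67 tilt [-0.022  0.01  -1.   ] F [-0.2  0.4 -1.3] q [-0.72  0.24  0.61  2.1  -0.19  0.88 -0.08] gap 16.9
[321 202]
261 147
[321 172]
261 117
eye pred side [322.20877735 179.98017478] scene [316.03065559 195.49781833]
```

View pics/side2z.png

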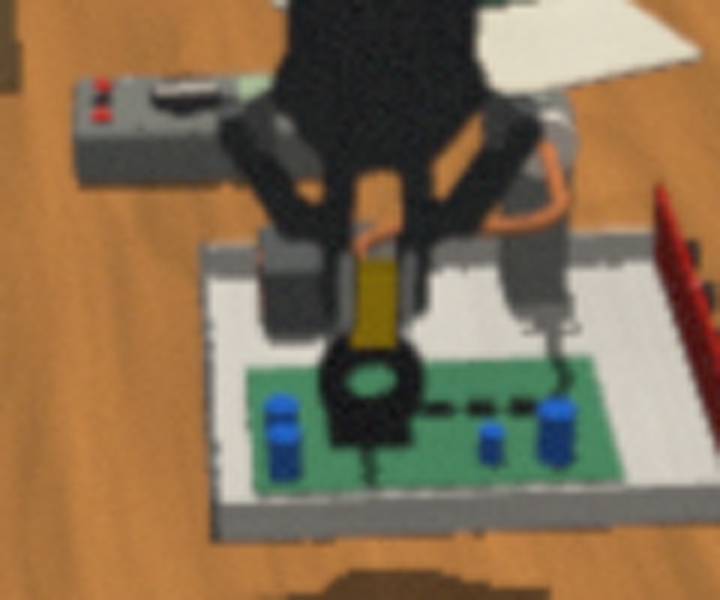

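View pics/scene2z.png

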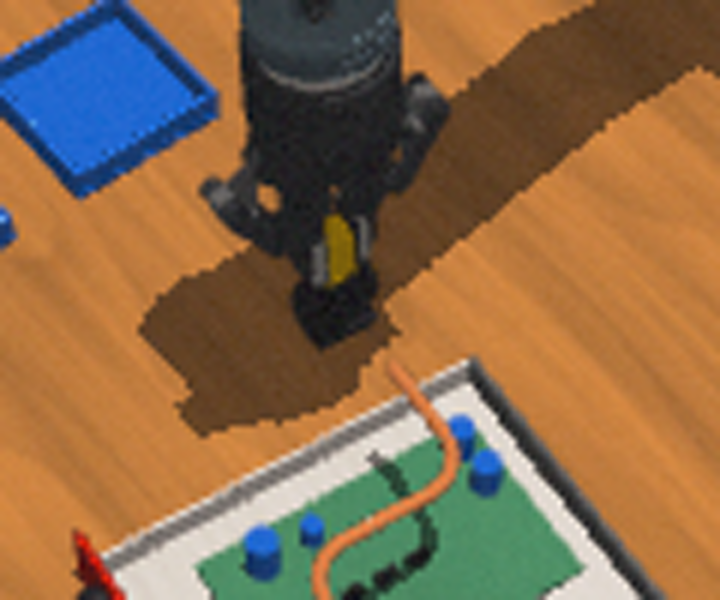

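```bash
cat >> go.py <<'E'
def eye():
    p,Rm,s=cur(); e=p+Rm@np.array([0.8,0,28.]); c,sn=np.cos(PSI),np.sin(PSI); d=e[:2]-CH
    f=np.array(s['contact_force']); 
    print('t',s['clock'],'eye ch',np.round([c*d[0]+sn*d[1],-sn*d[0]+c*d[1],e[2]],1),'relyaw',round(toolyaw(Rm)-np.degrees(PSI),2),'tilt',Rm[:,2].round(3),'F ch',np.round([c*f[0]+sn*f[1],-sn*f[0]+c*f[1],f[2]],1),'gap',round(s['finger_gap'],1),'q',np.round(s['qpos'],2))
    return p,Rm
def planeye(way,n):
    """way: chassis (x,y,z,relyaw) of the eye"""
    p,Rm,s=cur(); y=toolyaw(Rm)
    e=p+Rm@np.array([0.8,0,28.]); rows=[]
    c,sn=np.cos(PSI),np.sin(PSI)
    for t,k in zip(way,n):
        q1=np.array([*chw(t[0],t[1]),t[2]]); e0,y0,R0=e,y,Rm; dy=(t[3]+np.degrees(PSI)-y+180)%360-180
        for i in range(k):
            q=e0+(q1-e0)*(i+1)/k; yy=y0+dy*(i+1)/k; turn=-(yy-y)
            Rn=Rm@R.from_rotvec([0,0,np.radians(turn)]).as_matrix()
            pn=q-Rn@np.array([0.8,0,28.]); po=e-Rm@np.array([0.8,0,28.])
            rows.append([*np.round(Rm.T@(pn-po)/10,2),round(turn,1)]); e,y,Rm=q,yy,Rn
    for r in rows: print([float(v) for v in r])
E
python3 - <<'E'
from go import *
eye(); planeye([(-50,-105,100,0)],[4])
E
```

```text
t 9.375 eye ch [ -49.7 -138.6   98.7] relyaw -0.1 tilt [-0.021  0.011 -1.   ] F ch [ 0.4 -0.1 -0.2] gap 17.6 q [-0.72  0.24  0.61  2.1  -0.19  0.88 -0.08]
[0.84, -0.01, -0.02, -0.0]
[0.84, -0.01, -0.02, -0.0]
[0.84, -0.01, -0.02, -0.0]
[0.84, -0.01, -0.02, -0.0]
```

Emit:
{"method": "step_arm", "body": {"steps": [[0.8,0,-0.1,0,-1],[0.8,0,0,0,-1],[0.8,0,0,0,-1],[0.8,0,0,0,-1],[0,0,0,0,-1]]}}

```text
clock: 10.0
position: [483.5, 82.0, 129.2]
eef_rot: [-2.292, -2.116, 0.008]
contact_force: [-0.2, -0.1, -0.6]
finger_gap: 16.9
```

```bash
python3 - <<'E'
from go import *
eye()
for n in ('scene','side','wrist'):
    c=grab(n,n+'3.png')
    u=proj(c,[483,100,100]).astype(int)
    x0,y0=u[0]-50,u[1]-50
    im=c['color'][y0:y0+85,x0:x0+110,::-1]; print(n,x0,y0); cv2.imwrite('pics/'+n+'3z.png',cv2.resize(im,None,fx=6,fy=6,interpolation=cv2.INTER_CUBIC))
    p,Rm,s=cur(); print('eye',proj(c,p+Rm@[0.8,0,28]),'tip',proj(c,[*chw(-50,-85),100]))
E
```

```text
t 10.0 eye ch [ -48.9 -102.7  101.2] relyaw 0.01 tilt [-0.018  0.013 -1.   ] F ch [-0.2 -0.1 -0.6] gap 16.9 q [-0.77  0.24  0.59  2.08 -0.2   0.89 -0.15]
scene 275 157
eye [321.96660563 203.12728764] tip [325.53091804 207.39898393]
side 270 119
eye [321.51179597 172.18543638] tip [320.56718889 168.9328805 ]
wrist 265 155
eye [317.58750764 234.25656592] tip [315.69388398 203.8592679 ]
```

View pics/side3z.png

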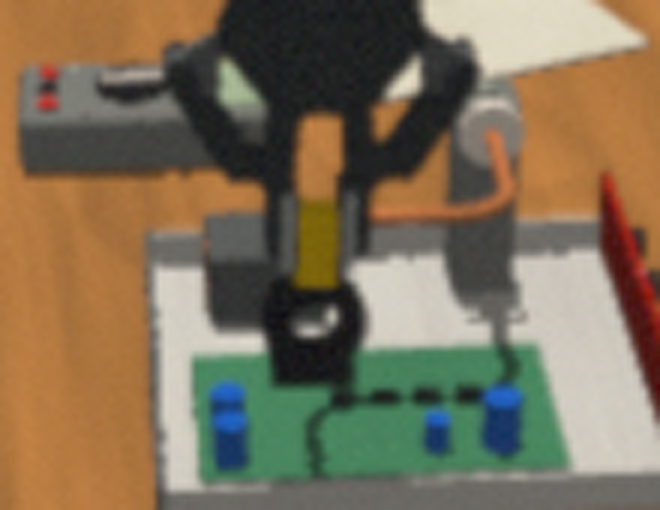

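View pics/scene3z.png

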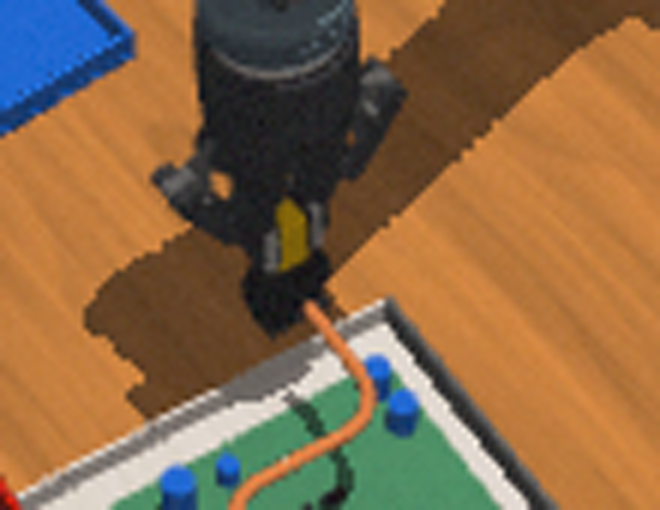

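View pics/wrist3.png

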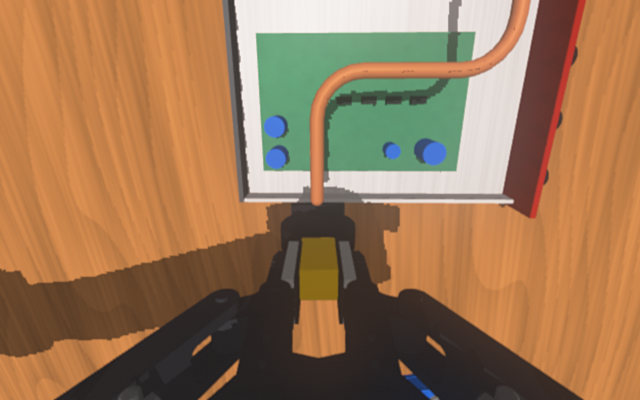

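```bash
python3 - <<'E'
from go import *
eye(); planeye([(-49.3,-60,100.3,0)],[6])
E
```

```text
t 10.15 eye ch [ -48.9 -104.3  101.1] relyaw -0.12 tilt [-0.019  0.012 -1.   ] F ch [-0.2  0.3 -0.7] gap 16.8 q [-0.77  0.24  0.59  2.08 -0.2   0.89 -0.15]
[0.74, -0.01, 0.02, -0.0]
[0.74, -0.01, 0.02, -0.0]
[0.74, -0.01, 0.02, -0.0]
[0.74, -0.01, 0.02, -0.0]
[0.74, -0.01, 0.02, -0.0]
[0.74, -0.01, 0.02, -0.0]
```

Emit:
{"method": "step_arm", "body": {"steps": [[0.7,0,0,0,-1],[0.7,0,0,0,-1],[0.7,0,0,0,-1],[0.7,0,0,0,-1],[0.7,0,0,0,-1],[0,0,0,0,-1]]}}

```text
clock: 10.9
position: [486.4, 117.8, 129.4]
eef_rot: [-2.295, -2.113, 0.009]
contact_force: [0.8, 0.2, -0.9]
finger_gap: 16.8
```

```bash
python3 - <<'E'
from go import *
eye()
for n in ('scene','side','wrist'):
    c=grab(n,n+'4.png')
    u=proj(c,[483,110,100]).astype(int)
    x0,y0=u[0]-50,u[1]-50
    im=c['color'][y0:y0+85,x0:x0+110,::-1]; print(n,x0,y0); cv2.imwrite('pics/'+n+'4z.png',cv2.resize(im,None,fx=6,fy=6,interpolation=cv2.INTER_CUBIC))
E
```

```text
t 10.9 eye ch [-48.8 -66.9 101.4] relyaw -0.14 tilt [-0.019  0.012 -1.   ] F ch [ 0.7  0.3 -0.9] gap 16.8 q [-0.82  0.26  0.57  2.05 -0.2   0.89 -0.21]
scene 277 159
side 269 117
wrist 264 194
```

View pics/side4z.png

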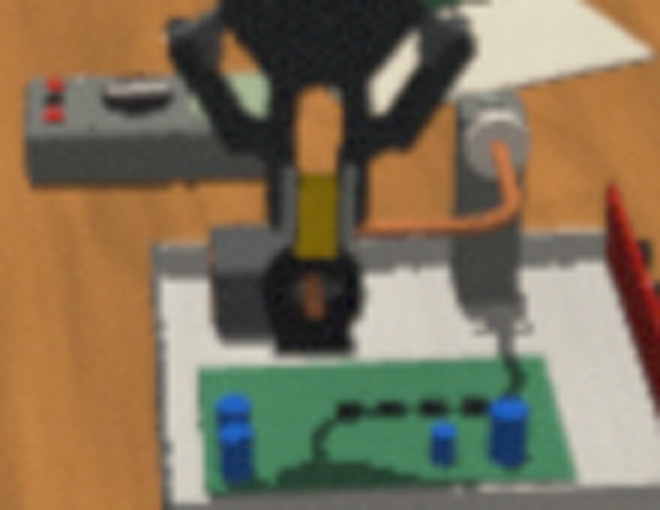

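View pics/wrist4z.png

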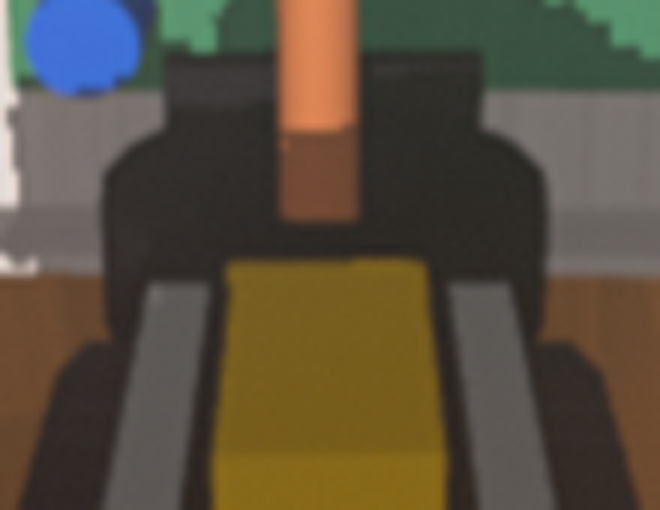

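View pics/scene4z.png

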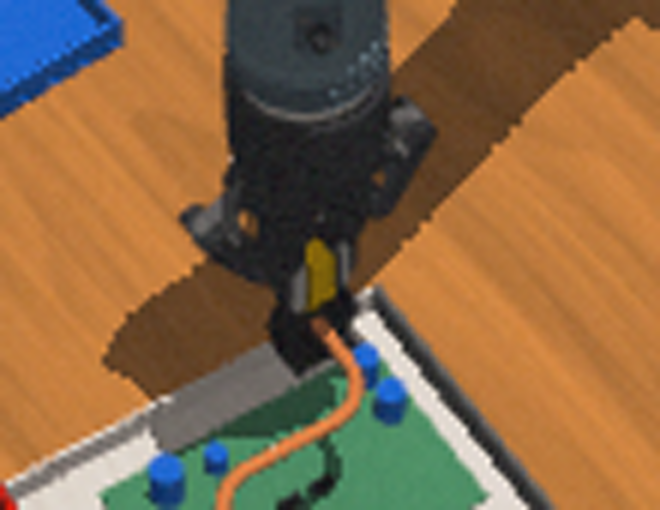

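```bash
python3 - <<'E'
from h import *
im=cv2.imread('pics/wrist3.png')[0:215,290:540]; cv2.imwrite('pics/wrist3z.png',cv2.resize(im,None,fx=3,fy=2.75,interpolation=cv2.INTER_CUBIC))
E
```

```text
(no output)
```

View pics/wrist3z.png

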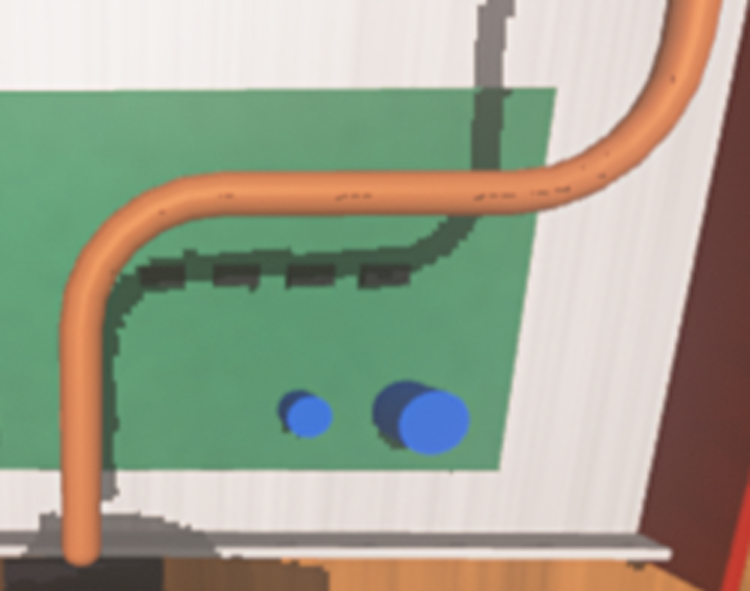

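```bash
python3 - <<'E'
from fit import *
c=load('wrist3.png')
d=np.array([(80,558),(80,500),(81,430),(82,340),(98,275),(135,222),(185,197),(230,193),(300,193),(370,193),(440,193),(520,190),(590,168),(650,115),(680,60),(694,10)])/[3,2.75]+[290,0]-.3
def res(p):
    X=w(p); X[:,2]=p[3] if len(p)>3 else 100
    U=np.array([proj(c,x) for x in X]); D=np.linalg.norm(U[:,None]-d[None],axis=2)
    return np.r_[D.min(0),(U[0]-d[0])*.7]
for p0 in ([540,181,-.08],[540,181,-.08,100]):
    s=least_squares(res,p0,x_scale=[10,10,.1,10][:len(p0)],diff_step=1e-4); print(s.x,s.cost)
E
```

```text
[ 5.40269005e+02  1.80804064e+02 -7.35704194e-02] 9.210270569141562
[ 5.40741282e+02  1.80764963e+02 -8.20181769e-02  9.78473417e+01] 6.3117614743652695
```

```bash
sed -i 's/^CH=.*/CH=np.array([540.2,181.3]); PSI=-0.079/' go.py; cat >> go.py <<'E'
def arc1(a): a=np.radians(a); return (-25-25*np.cos(a),-35+25*np.sin(a),100.5,-np.degrees(a))
def arc2(b): b=np.radians(b); return (25+25*np.sin(b),15-25*np.cos(b),100.5,-90+np.degrees(b))
E
python3 - <<'E'
from go import *
eye(); planeye([(-50,-36,100.5,0)]+[arc1(a) for a in (7,14,22,30)],[5,1,1,1,1])
E
```

```text
t 11.05 eye ch [-49.1 -67.7 101.4] relyaw -0.3 tilt [-0.019  0.012 -1.   ] F ch [-0.2  0.2 -1.3] gap 17.5 q [-0.81  0.26  0.57  2.05 -0.2   0.89 -0.21]
[0.63, -0.02, 0.02, -0.1]
[0.63, -0.02, 0.02, -0.1]
[0.63, -0.02, 0.02, -0.1]
[0.63, -0.02, 0.02, -0.1]
[0.63, -0.02, 0.02, -0.1]
[0.41, 0.01, 0.0, 7.0]
[0.31, 0.01, 0.0, 7.0]
[0.35, 0.01, 0.0, 8.0]
[0.35, 0.01, 0.0, 8.0]
```

Emit:
{"method": "step_arm", "body": {"steps": [[0.6,0,0,0,-1],[0.6,0,0,0,-1],[0.6,0,0,0,-1],[0.6,0,0,0,-1],[0.6,0,0,0,-1],[0,0,0,0,-1]]}}

```text
clock: 11.8
position: [489.1, 148.5, 129.7]
eef_rot: [-2.298, -2.111, 0.009]
contact_force: [-0.7, -0.7, -0.7]
finger_gap: 17.0
```

```bash
python3 - <<'E'
from go import *
eye(); planeye([(-50,-36,100.5,0)]+[arc1(a) for a in (7,14,22,30,37.5,45)],[1,1,1,1,1,1,1])
E
```

```text
t 11.8 eye ch [-48.9 -35.6 101.7] relyaw -0.32 tilt [-0.019  0.012 -1.   ] F ch [-0.6 -0.7 -0.7] gap 17.0 q [-0.85  0.28  0.55  2.03 -0.21  0.9  -0.27]
[-0.04, -0.11, 0.12, -0.3]
[0.41, 0.01, 0.0, 7.0]
[0.31, 0.01, 0.0, 7.0]
[0.35, 0.01, 0.0, 8.0]
[0.35, 0.01, 0.0, 8.0]
[0.33, 0.01, -0.0, 7.5]
[0.33, 0.01, -0.0, 7.5]
```

Emit:
{"method": "step_arm", "body": {"steps": [[0.3,-0.1,0.1,6.7,-1],[0.3,0,0,7,-1],[0.3,0,0,8,-1],[0.3,0,0,8,-1],[0,0,0,0,-1]]}}

```text
clock: 12.42
position: [491.2, 159.2, 128.7]
eef_rot: [-2.776, -1.43, 0.019]
contact_force: [0.3, -0.1, -1.5]
finger_gap: 16.8
```

```bash
python3 - <<'E'
from go import *
eye(); planeye([arc1(a) for a in (30,38,46,54,62)],[1,1,1,1,1])
E
```

```text
t 12.425 eye ch [-47.3 -24.9 100.7] relyaw -30.97 tilt [-0.019  0.011 -1.   ] F ch [ 0.3 -0.1 -1.5] gap 16.8 q [-0.94  0.31  0.65  2.02 -0.25  0.9  -0.78]
[0.24, -0.07, 0.02, -1.0]
[0.35, 0.01, -0.0, 8.0]
[0.35, 0.01, -0.0, 8.0]
[0.35, 0.01, -0.0, 8.0]
[0.35, 0.01, -0.0, 8.0]
```

Emit:
{"method": "step_arm", "body": {"steps": [[0.6,-0.1,0,7,-1],[0.4,0,0,8,-1],[0.4,0,0,8,-1],[0.4,0,0,8,-1],[0,0,0,0,-1]]}}

```text
clock: 13.05
position: [502.8, 170.9, 128.5]
eef_rot: [-3.063, -0.629, 0.028]
contact_force: [-0.3, 0.3, -0.7]
finger_gap: 17.3
```

```bash
python3 - <<'E'
from go import *
eye(); planeye([arc1(a) for a in (62,70,77,84,90)]+[(-15,-10,100.5,-90)],[1]*6)
c=grab('wrist','w5.png')
E
```

```text
t 13.05 eye ch [-36.4 -12.7 100.4] relyaw -62.27 tilt [-0.021  0.01  -1.   ] F ch [-0.3  0.2 -0.7] gap 17.3 q [-1.03  0.36  0.74  1.99 -0.33  0.92 -1.28]
[-0.04, 0.0, -0.0, -0.3]
[0.35, 0.01, -0.01, 8.0]
[0.31, 0.01, -0.01, 7.0]
[0.31, 0.01, -0.01, 7.0]
[0.26, 0.01, -0.01, 6.0]
[1.0, 0.0, -0.02, -0.0]
```

View pics/w5.png

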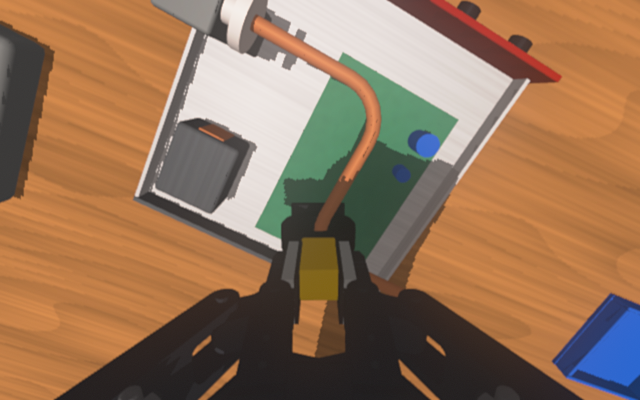

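Emit:
{"method": "step_arm", "body": {"steps": [[0.3,0,0,7.5,-1],[0.3,0,0,7,-1],[0.3,0,0,7,-1],[0.3,0,0,6,-1],[0,0,0,0,-1]]}}

```text
clock: 13.72
position: [512.9, 171.9, 127.9]
eef_rot: [-3.129, 0.116, 0.037]
contact_force: [-0.4, 0.2, -0.8]
finger_gap: 17.2
```

```bash
python3 - <<'E'
from go import *
eye(); planeye([(0,-10,100.5,-90)],[4])
c=grab('wrist','w6.png')
E
```

```text
t 13.725 eye ch [-26.3 -11.3  99.9] relyaw -89.73 tilt [-0.023  0.011 -1.   ] F ch [-0.4  0.2 -0.8] gap 17.2 q [-1.09  0.42  0.84  1.97 -0.4   0.95 -1.69]
[0.66, -0.03, -0.03, 0.1]
[0.66, -0.03, -0.03, 0.1]
[0.66, -0.03, -0.03, 0.1]
[0.66, -0.03, -0.03, 0.1]
```

View pics/w6.png

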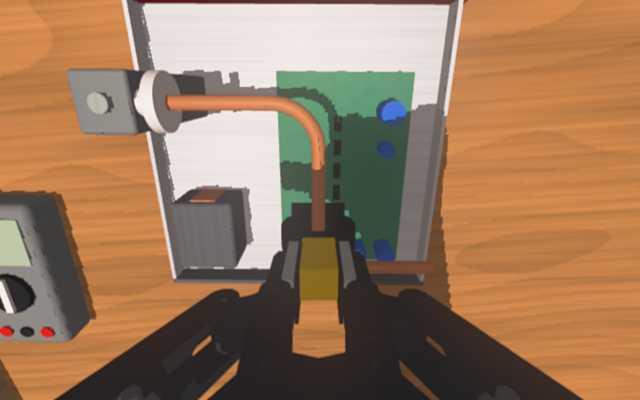

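Emit:
{"method": "step_arm", "body": {"steps": [[0.7,0,0,0,-1],[0.7,0,0,0,-1],[0.7,0,0,0,-1],[0.7,0,-0.1,0,-1],[0.7,0,0,0,-1],[0.7,0,0,0,-1],[0,0,0,0,-1]]}}

```text
clock: 14.65
position: [558.0, 168.3, 127.9]
eef_rot: [-3.129, 0.109, 0.037]
contact_force: [0.2, -0.1, -1.2]
finger_gap: 17.1
```

```bash
python3 - <<'E'
from go import *
eye(); planeye([(25,-10,100.5,-90)]+[arc2(b) for b in (8,16,24,32)],[1]*5)
c=grab('wrist','w7.png')
E
```

```text
t 14.65 eye ch [ 18.9 -11.3  99.9] relyaw -89.45 tilt [-0.023  0.012 -1.   ] F ch [ 0.2 -0.  -1.2] gap 17.1 q [-1.    0.5   0.81  1.87 -0.45  0.99 -1.63]
[0.61, -0.12, -0.07, 0.5]
[0.35, -0.01, -0.01, -8.0]
[0.35, -0.01, -0.01, -8.0]
[0.35, -0.01, -0.01, -8.0]
[0.35, -0.01, -0.01, -8.0]
```

View pics/w7.png

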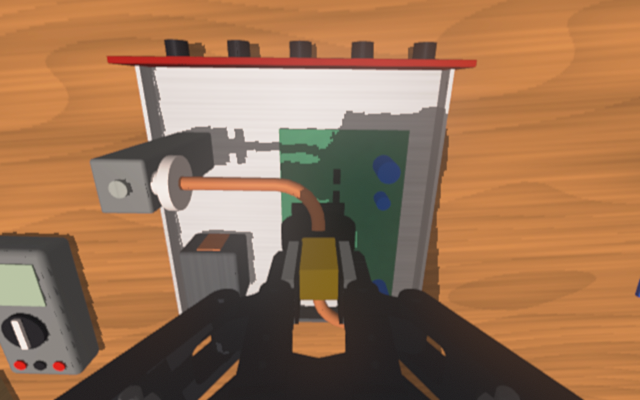

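Emit:
{"method": "step_arm", "body": {"steps": [[0.7,-0.1,-0.1,0,-1],[0.4,0,0,-7.5,-1],[0.4,0,0,-8,-1],[0.4,0,0,-8,-1],[0.3,0,0,-8,-1],[0,0,0,0,-1]]}}

```text
clock: 15.45
position: [580.7, 171.5, 128.3]
eef_rot: [-3.028, -0.77, 0.032]
contact_force: [-0.3, 0.4, -0.4]
finger_gap: 16.9
```

```bash
python3 - <<'E'
from go import *
eye(); planeye([arc2(b) for b in (32,40,48,56,64)],[1]*5)
c=grab('wrist','w8.png')
E
```

```text
t 15.45 eye ch [ 41.1  -5.9 100.3] relyaw -56.96 tilt [-0.024  0.012 -1.   ] F ch [-0.3  0.4 -0.4] gap 16.9 q [-0.87  0.5   0.67  1.8  -0.38  0.99 -1.12]
[-0.26, -0.13, -0.01, 1.0]
[0.35, -0.01, -0.0, -8.0]
[0.35, -0.01, -0.0, -8.0]
[0.35, -0.01, -0.0, -8.0]
[0.35, -0.01, -0.0, -8.0]
```

View pics/w8.png

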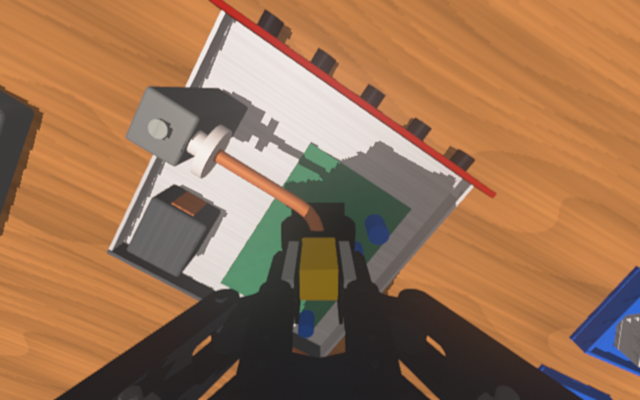

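Emit:
{"method": "step_arm", "body": {"steps": [[0.1,-0.1,0,-7,-1],[0.3,-0.1,0,-8,-1],[0.3,0,0,-8,-1],[0.3,0,0,-8,-1],[0,0,0,0,-1]]}}

```text
clock: 16.12
position: [586.0, 179.5, 127.6]
eef_rot: [-2.705, -1.554, 0.027]
contact_force: [0.6, 0.3, -1.1]
finger_gap: 17.1
```

```bash
python3 - <<'E'
from go import *
eye(); planeye([arc2(b) for b in (64,72,81,90)]+[(50,25,100.5,0)],[1]*5)
c=grab('wrist','w9.png')
E
```

```text
t 16.125 eye ch [45.4  2.8 99.6] relyaw -25.72 tilt [-0.026  0.01  -1.   ] F ch [ 0.6  0.3 -1.1] gap 17.1 q [-0.78  0.48  0.54  1.78 -0.31  0.99 -0.64]
[0.2, 0.13, -0.1, 0.3]
[0.35, -0.01, -0.0, -8.0]
[0.39, -0.02, 0.0, -9.0]
[0.39, -0.02, 0.0, -9.0]
[1.0, 0.0, 0.01, -0.0]
```

View pics/w9.png

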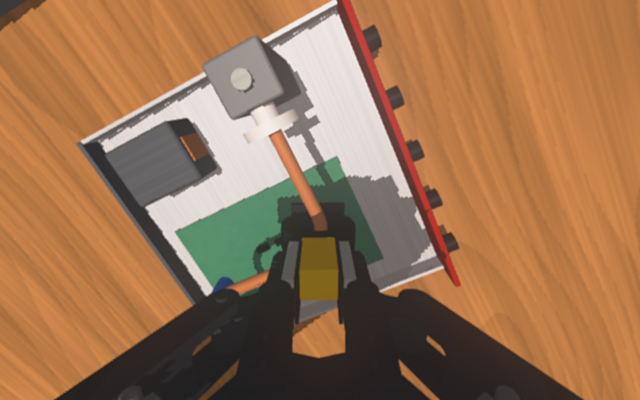

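Emit:
{"method": "step_arm", "body": {"steps": [[0.4,0.1,-0.1,-7.5,-1],[0.4,0.1,0,-9,-1],[0.4,0,0,-9,-1],[0.2,0,0,0,-1],[0,0,0,0,-1]]}}

```text
clock: 16.8
position: [591.5, 190.2, 127.6]
eef_rot: [-2.299, -2.105, 0.024]
contact_force: [-0.3, -0.6, -1.0]
finger_gap: 17.1
```

```bash
python3 - <<'E'
from go import *
eye(); planeye([(50,55,100.5,0)],[6])
c=grab('wrist','w10.png')
E
```

```text
t 16.8 eye ch [49.6 13.8 99.7] relyaw -0.53 tilt [-0.028  0.008 -1.   ] F ch [-0.2 -0.6 -1. ] gap 17.1 q [-0.72  0.48  0.45  1.75 -0.26  0.99 -0.26]
[0.69, -0.0, -0.01, -0.1]
[0.69, 0.0, -0.01, -0.1]
[0.69, 0.0, -0.01, -0.1]
[0.69, 0.0, -0.01, -0.1]
[0.69, 0.0, -0.01, -0.1]
[0.69, 0.01, -0.01, -0.1]
```

View pics/w10.png

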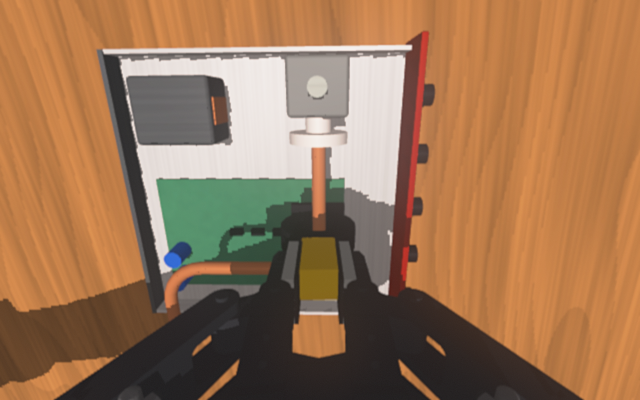

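Emit:
{"method": "step_arm", "body": {"steps": [[0.7,0,0,-0.5,-1],[0.7,0,0,0,-1],[0.7,0,0,0,-1],[0.7,0,0,0,-1],[0.7,0,0,0,-1],[0.5,0,0,0,-1],[0,0,0,0,-1]]}}

```text
clock: 17.73
position: [594.6, 233.8, 127.6]
eef_rot: [-2.291, -2.114, 0.025]
contact_force: [0.1, 0.4, -1.1]
finger_gap: 17.3
```

```bash
python3 - <<'E'
from go import *
eye()
c=grab('wrist','w11.png')
im=c['color'][80:280,220:420,::-1]; cv2.imwrite('pics/w11z.png',cv2.resize(im,None,fx=3,fy=3))
E
```

```text
t 17.725 eye ch [49.3 57.5 99.6] relyaw -0.07 tilt [-0.028  0.007 -1.   ] F ch [ 0.1  0.4 -1.1] gap 17.3 q [-0.76  0.51  0.43  1.71 -0.26  1.01 -0.31]
```

View pics/w11z.png

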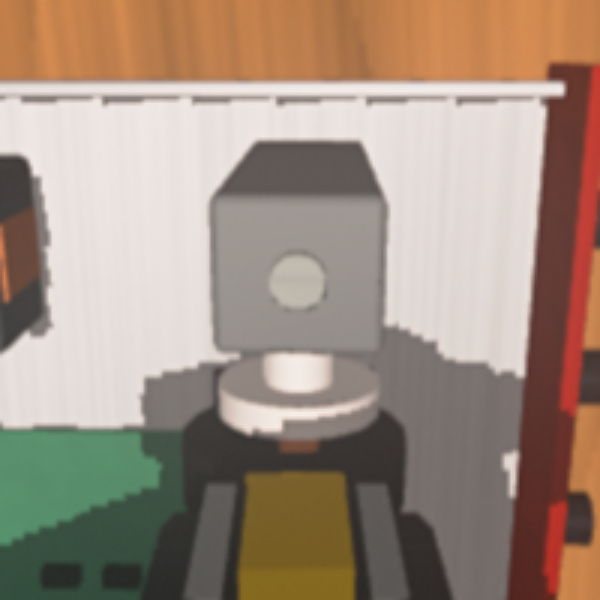

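Emit:
{"method": "step_arm", "body": {"steps": [[0,0,0.4,0,-1],[0.2,0,0,0,-1],[0.2,0,0,0,-1],[0,0,0,0,-1]]}}

```text
clock: 18.27
position: [594.9, 236.1, 123.2]
eef_rot: [-2.294, -2.111, 0.026]
contact_force: [0.9, 1.0, -1.0]
finger_gap: 17.1
```

```bash
python3 - <<'E'
from go import *
eye()
E
```

```text
t 18.275 eye ch [49.4 59.9 95.2] relyaw -0.21 tilt [-0.029  0.006 -1.   ] F ch [ 0.8  1.1 -1. ] gap 17.1 q [-0.76  0.52  0.43  1.71 -0.27  1.   -0.31]
```

Emit:
{"method": "step_arm", "body": {"steps": [[0.2,0,0,0,-1],[0.1,0,0,0,-1],[0,0,0,0,-1]]}}

```text
clock: 18.65
position: [595.3, 238.1, 123.3]
eef_rot: [-2.295, -2.111, 0.028]
contact_force: [0.7, -0.4, -0.7]
finger_gap: 17.0
```

```bash
python3 - <<'E'
from go import *
eye()
c=grab('wrist','w12.png')
im=c['color'][80:280,220:420,::-1]; cv2.imwrite('pics/w12z.png',cv2.resize(im,None,fx=3,fy=3))
E
```

```text
t 18.65 eye ch [49.6 61.8 95.3] relyaw -0.26 tilt [-0.029  0.005 -1.   ] F ch [ 0.7 -0.4 -0.7] gap 17.0 q [-0.77  0.52  0.43  1.7  -0.27  1.   -0.32]
```

View pics/w12z.png

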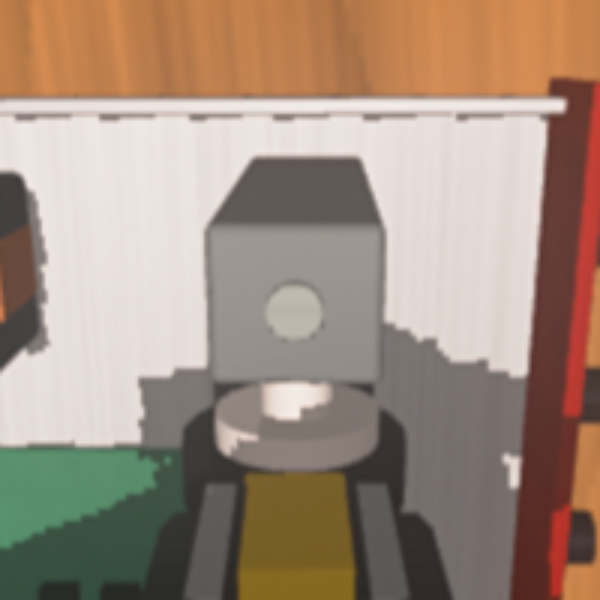

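Emit:
{"method": "step_arm", "body": {"steps": [[0.1,0,0,0,-1],[0,0,0,0,-1],[0.1,0,0,0,-1],[0,0,0,0,-1]]}}

```text
clock: 19.2
position: [595.3, 238.2, 123.3]
eef_rot: [-2.297, -2.11, 0.032]
contact_force: [0.1, -1.1, -0.9]
finger_gap: 16.9
```

```bash
python3 - <<'E'
from go import *
eye()
E
```

```text
t 19.2 eye ch [49.6 61.9 95.3] relyaw -0.33 tilt [-0.03   0.003 -1.   ] F ch [ 0.2 -1.1 -0.9] gap 16.9 q [-0.77  0.52  0.43  1.7  -0.27  1.   -0.32]
```

Emit:
{"method": "step_arm", "body": {"steps": [[0.2,0,0,0,-1]]}}

```text
clock: 19.32
position: [595.3, 238.4, 123.3]
eef_rot: [-2.298, -2.11, 0.036]
contact_force: [-2.1, -5.1, 1.9]
finger_gap: 16.9
```

```bash
python3 - <<'E'
from go import *
eye()
E
```

```text
t 19.325 eye ch [49.5 62.  95.3] relyaw -0.37 tilt [-0.031  0.    -1.   ] F ch [-1.7 -5.3  1.9] gap 16.9 q [-0.77  0.52  0.43  1.7  -0.26  1.01 -0.32]
```

Emit:
{"method": "step_arm", "body": {"steps": [[0,0,0.1,0,-1],[0,0,0.1,0,-1],[0,0,0,0,-1]]}}

```text
clock: 19.7
position: [595.8, 238.2, 121.4]
eef_rot: [-2.3, -2.11, 0.034]
contact_force: [0.3, -2.8, -0.0]
finger_gap: 17.0
```

```bash
python3 - <<'E'
from go import *
eye()
E
```

```text
t 19.7 eye ch [50.1 61.8 93.5] relyaw -0.4 tilt [-0.03  0.   -1.  ] F ch [ 0.5 -2.7 -0. ] gap 17.0 q [-0.77  0.52  0.43  1.7  -0.26  1.   -0.32]
```

Emit:
{"method": "step_arm", "body": {"steps": [[0,0,0.1,0,-1],[0,0,0.1,0,-1]]}}

```text
clock: 19.95
position: [595.9, 238.2, 120.8]
eef_rot: [-2.299, -2.11, 0.034]
contact_force: [-3.2, -4.1, 7.3]
finger_gap: 16.3
```

```bash
python3 - <<'E'
from go import *
eye()
for n in ('scene','side'):
    c=grab(n,n+'5.png')
    u=proj(c,[595,235,100]).astype(int); x0,y0=u[0]-45,u[1]-50
    im=c['color'][y0:y0+90,x0:x0+90,::-1]; cv2.imwrite('pics/'+n+'5z.png',cv2.resize(im,None,fx=6,fy=6,interpolation=cv2.INTER_CUBIC))
E
```

```text
t 19.95 eye ch [50.2 61.9 92.8] relyaw -0.4 tilt [-0.03   0.001 -1.   ] F ch [-2.9 -4.3  7.3] gap 16.3 q [-0.77  0.53  0.43  1.7  -0.27  1.   -0.32]
```

View pics/side5z.png

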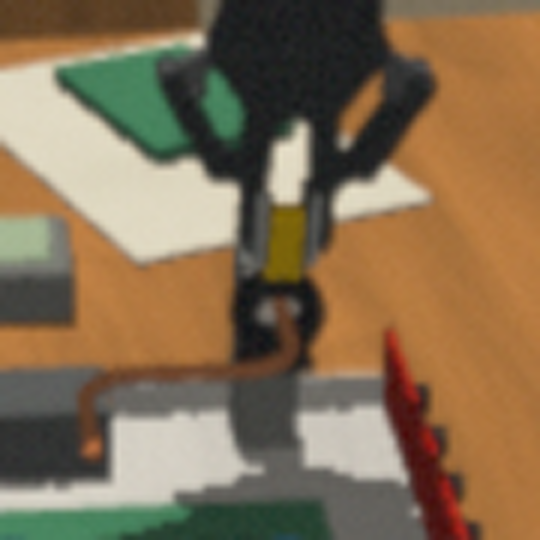

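View pics/scene5z.png

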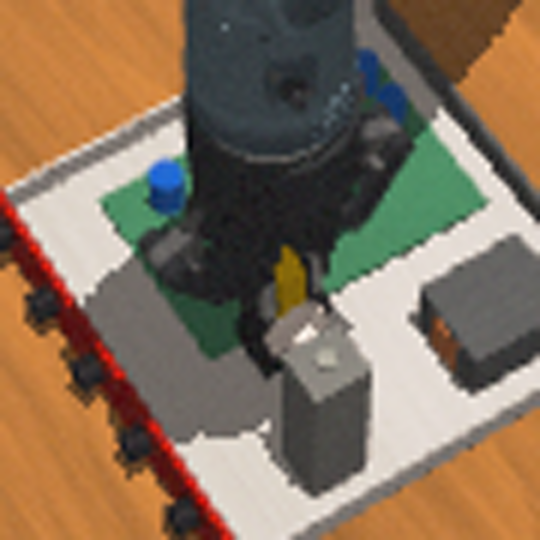

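Emit:
{"method": "step_arm", "body": {"steps": [[0,0,0,0,-1],[0,0,0,0,-0.5],[0,0,0,0,-0.4],[0,0,0,0,-0.2],[0,0,0,0,0],[0,0,0,0,0],[0,0,0,0,0]]}}

```text
clock: 20.92
position: [596.2, 243.9, 120.6]
eef_rot: [-2.293, -2.112, 0.024]
contact_force: [0.0, 0.2, 0.2]
finger_gap: 42.8
```

```bash
python3 - <<'E'
from go import *
eye()
c=grab('wrist','w13.png')
E
```

```text
t 20.925 eye ch [50.1 67.8 92.6] relyaw -0.2 tilt [-0.028  0.007 -1.   ] F ch [0.  0.2 0.2] gap 42.8 q [-0.77  0.53  0.43  1.7  -0.27  1.   -0.32]
```

View pics/w13.png

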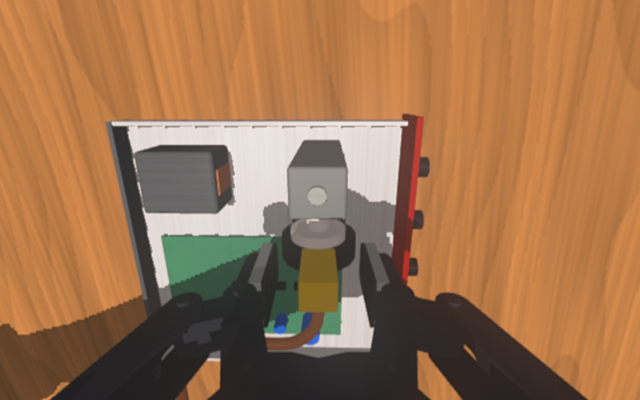

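Emit:
{"method": "step_arm", "body": {"steps": [[-0.2,0,-0.5,0,0],[-0.2,0,-1.5,0,0],[0,0,-3,0,0],[0,0,-4,0,0],[0,0,-4,0,0],[-3,0,-2,0,0],[-4,0,0,0,0],[-4,0,0,0,0],[0,0,0,0,0]]}}

```text
clock: 22.1
position: [593.7, 123.6, 285.5]
eef_rot: [-2.3, -2.112, 0.007]
contact_force: [0.5, -0.1, 0.6]
finger_gap: 42.7
```

```bash
python3 - <<'E'
from go import *
st()
c=grab('wrist','w14.png'); im=c['color'][80:280,220:440,::-1]; cv2.imwrite('pics/w14z.png',cv2.resize(im,None,fx=3,fy=3,interpolation=cv2.INTER_CUBIC))
for n in ('scene','side'):
    c=grab(n,n+'6.png')
    u=proj(c,[595,235,100]).astype(int); x0,y0=u[0]-45,u[1]-50
    im=c['color'][y0:y0+90,x0:x0+90,::-1]; cv2.imwrite('pics/'+n+'6z.png',cv2.resize(im,None,fx=6,fy=6,interpolation=cv2.INTER_CUBIC))
E
```

```text
t 22.1 p [593.7 123.6 285.5] yaw -4.88 tilt [-0.016  0.011 -1.   ] F [ 0.5 -0.1  0.6] q [-0.7   0.29  0.53  1.66 -0.17  1.25 -0.22] gap 42.7
```

View pics/w14z.png

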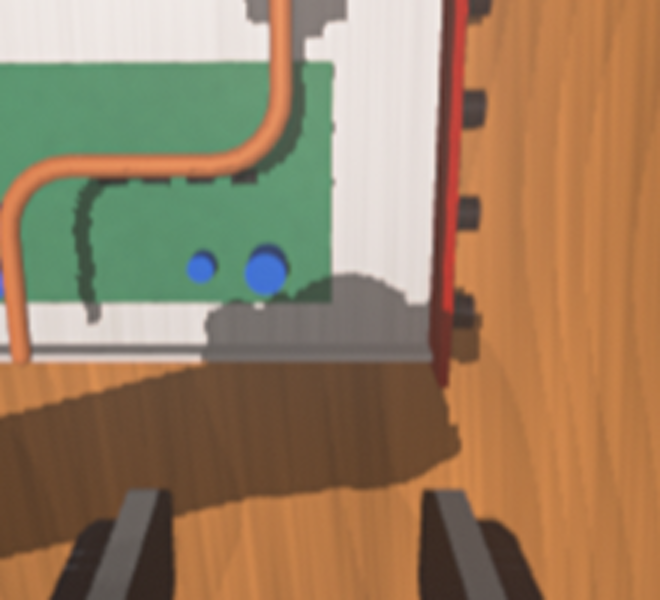

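View pics/side6z.png

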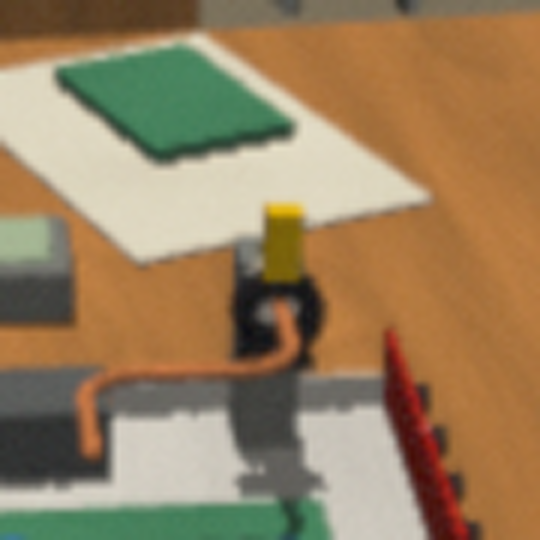

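View pics/scene6.png

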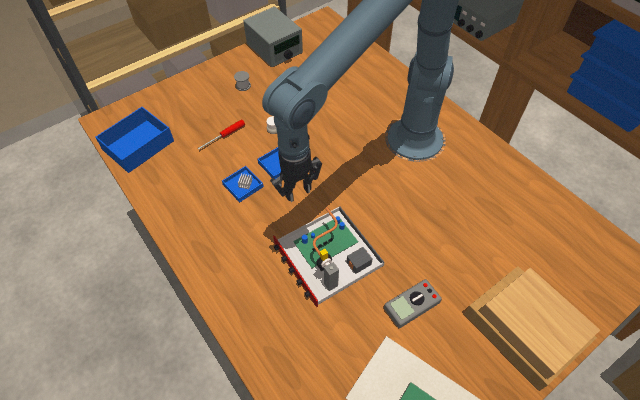

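```bash
python3 - <<'E'
from h import *
c=load('wrist' and 'w14.png'); im=c['color'][0:140,240:400,::-1]; a=cv2.resize(im,None,fx=3.5,fy=4,interpolation=cv2.INTER_CUBIC); cv2.imwrite('pics/w14y.png',a)
E
```

```text
(no output)
```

View pics/w14y.png

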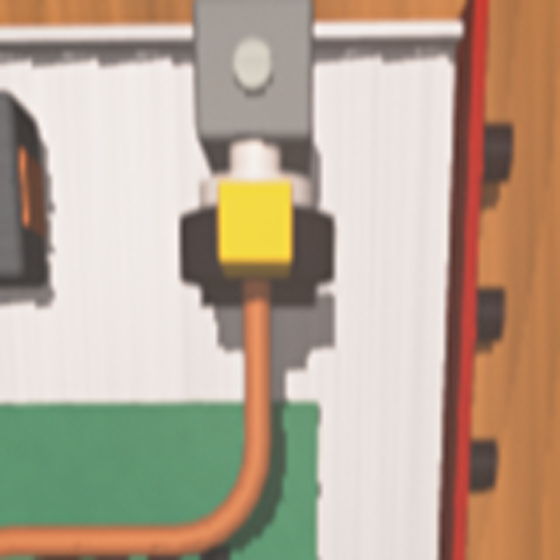

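View pics/scene6z.png

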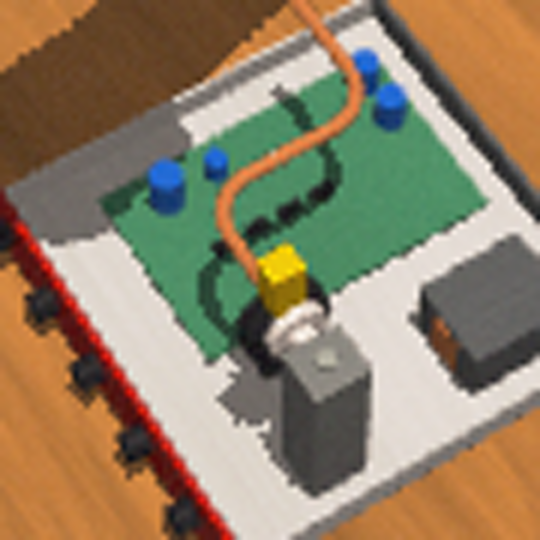

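```bash
python3 - <<'E'
from go import *
def ch(p): d=p[:2]-CH; c,s=np.cos(PSI),np.sin(PSI); return np.round([c*d[0]+s*d[1],-s*d[0]+c*d[1]],1)
c=load('w14.png'); g=lambda u,v,z: ch(onz(c,240+u/3.5-.4,v/4-.4,z))
print('top far/near edge',g(255,181,147.5),g(255,262,147.5)); print('ring near top', g(205,210,100), 'tip of ring', g(335,285,93))
print('block near top edge',g(255,137,110),'(nominal y 84)')
E
```

```text
top far/near edge [51.9 68.9] [51.7 53.4]
ring near top [36.2 69.8] tip of ring [73. 53.]
block near top edge [50.7 83.9] (nominal y 84)
```

Emit:
{"method": "step_arm", "body": {"steps": [[2.4,0,2,0,0],[2.3,0,3,0,0],[0,0,3,0,0],[0,0,3,0,0],[0,0,0,0,0]]}}

```text
clock: 22.88
position: [589.6, 200.0, 164.4]
eef_rot: [-2.26, -2.138, 0.009]
contact_force: [0.3, 0.2, -0.1]
finger_gap: 42.6
```

```bash
python3 - <<'E'
from go import *
st()
c=grab('wrist','w15.png'); print(c['position'],proj(c,[*chw(50,70),110]));im=c['color'][40:190,250:400,::-1]; cv2.imwrite('pics/w15z.png',cv2.resize(im,None,fx=4,fy=4,interpolation=cv2.INTER_CUBIC))
E
```

```text
t 22.875 p [589.6 200.  164.4] yaw -3.16 tilt [-0.025  0.018 -1.   ] F [ 0.3  0.2 -0.1] q [-0.74  0.43  0.45  1.73 -0.24  1.05 -0.25] gap 42.6
[598.28822476 278.48239914 306.93099315] [325.00032987 151.45567418]
```

View pics/w15z.png

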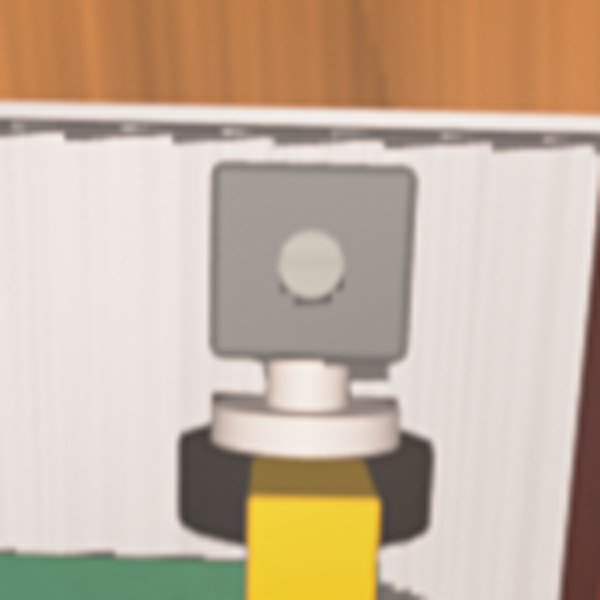

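Emit:
{"method": "step_arm", "body": {"steps": [[-2.0,0,0,0,0],[-2.0,0,0,0,0],[0,0,0,0,0]]}}

```text
clock: 23.3
position: [591.1, 157.7, 168.6]
eef_rot: [-2.264, -2.14, -0.003]
contact_force: [0.5, -0.7, -0.1]
finger_gap: 42.4
```

```bash
python3 - <<'E'
from go import *
st()
c=grab('wrist','w16.png'); print(c['position'],chw(50,70),proj(c,[*chw(50,70),110]));im=c['color'][20:170,250:400,::-1]; cv2.imwrite('pics/w16z.png',cv2.resize(im,None,fx=4,fy=4,interpolation=cv2.INTER_CUBIC))
E
```

```text
t 23.3 p [591.1 157.7 168.6] yaw -3.2 tilt [-0.017  0.02  -1.   ] F [ 0.5 -0.7 -0.1] q [-0.69  0.41  0.47  1.76 -0.24  1.04 -0.19] gap 42.4
[598.58596234 235.88012779 311.39300602] [595.5683058  247.13578596] [318.36979425  82.89963966]
```

View pics/w16z.png

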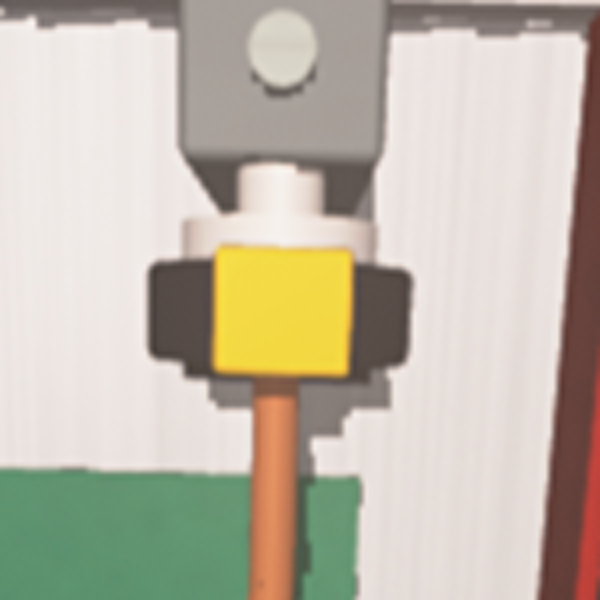

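```bash
python3 - <<'E'
from go import *
st(); robot.close_job(); st()
E
```

```text
t 23.35 p [591.2 159.2 168.7] yaw -3.12 tilt [-0.016  0.021 -1.   ] F [0.1 0.  0.2] q [-0.69  0.41  0.47  1.76 -0.24  1.04 -0.19] gap 42.5
the job is handed in; nothing more can be done
the job is handed in; nothing more can be done
```

The ring sensor is threaded on the copper rod, around both corners and up against the white stop disc. It is released and hanging tab up, and I handed the job in at 23.4 s.

- **Sliding:** I pinched the smaller sensor, the one in the tray, by its tab. Forces read at the stops along the rod stayed at about 2 N or less. The final touch on the stop was about 5 N and settling onto the rod about 7 N.
- **Seating:** the last overhead wrist picture shows the ring meeting the disc with no visible gap. An earlier rough measurement put the hole centre at 61.2 mm along the rod against 62 mm nominal, which is within its roughly 1–2 mm accuracy.
- **Height:** the hole centre was about 7 mm below the rod axis just before release, as expected.
- **Clearance:** the gripper was clear of everything when I handed in, with about zero force.
- **Other items:** I did not touch the meter, screwdriver, jar or heat sink. The last scene picture shows the meter, screwdriver and heat sink in place; the arm partly hides the jar, so I didn't separately confirm it.
- **Arm drift:** on release the gripper drifted about 6 mm toward the stop. The sensor still showed seated afterwards.

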